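Lock the hold-down bar of a vial shaker with a hairpin spring clip

TASK

Swing the raised hold-down bar of the vial shaker fully down over its stud, then fetch the hairpin spring clip from the bench and slide it flat along the bar, under the stud's head, until it has snapped fully home round the stud's neck, and let go of it. Push firmly but gently: feel for the snap and for the stop, about 15 N of push is plenty, and never ram the clip against the shaker. Leave the other things on the bench alone.

Things in the scene. Friction and masses are not known exactly. Their poses are not given: they have to be found in the camera images.
- shaker: Vial shaker, fixed: white housing x -90 to +130, y -85 to +235 mm, top 61 mm above the bench; vial rack at y 45 to 161 mm under the bar. Origin on the bench under the middle of the stud's slot, z up. The clip goes on along its +x. Steel stud at y = 0: neck 14 mm diameter, round head 18 mm diameter at 126 to 135 mm above the bench.
- stud_nominal (a point): Middle of the stud's slot (runs along x), 116 mm above the bench, level with the top of the lowered bar; axes as shaker. The stud is clamped anywhere within 15 mm of here along x; where is not measured, but can be seen or felt. Under 60 N it does not shift. The neck is free from here to 10 mm above, where the head begins.
- bar (a joint): Angle of the aluminium hold-down bar: 0 = fully down (level, at its stop), growing as it is raised, to 1.4 rad; starts raised. Its hinge is stiff (0.3 N m of friction), so it stays where it is left; about 5 N at 100 mm from the hinge moves it. Nothing stops it before 0.
- bar_hinge (a point): On the bar's hinge axis (parallel to shaker x), at shaker x 0, y +180 mm, 113 mm up. Axes turn with the bar: it reaches along its own -y, top face 3 mm along its own +z. Bar 30 mm wide, 6 mm thick, to 155 mm from the hinge; then a landing plate from 154 to 206 mm, 6 mm thick, x -85 to +65 mm, with a 50 x 19 mm slot (x by y) for the stud at 180 mm. The clip slides on it.
- clip: Loose hairpin spring clip lying flat, 50 g. Origin on its underside, at the centre of the seat for the neck; x along the legs to the open end, z up. Plastic foot x -29 to -21 mm, 30 mm wide, 9 mm tall; stop tongue between the legs, 8 mm wide, 6 mm tall, to x -7.5 mm. Grip: see clip_grip; legs: see clip_mouth.
- clip_grip (a point): Centre of the clip's grey plastic grip, a block 40 mm long (x), 18 mm wide (y), 22 mm tall; 42 mm behind the clip's origin and 11 mm above its underside. Axes as clip. Hold it across y, finger tips about 5 mm above its underside.
- clip_mouth (a point): Middle of the mouth of the clip, x +40 mm, 3 mm above its underside. Two sprung legs of 6 mm wire start at x -22 mm, narrow to a throat 8 mm clear at x +9 to +26 mm, flare to 24 mm clear here, end at +43 mm. Pushed on, force rises to 3 to 9 N, falls as the neck leaves the throat and snaps into the seat, then rises steeply at the tongue: home.
- clip_leg_l (a joint): Opening of the clip's left leg (+y), rad: 0 relaxed, 0.06 to 0.1 while the throat passes the neck, 0 again when home.
- clip_leg_r (a joint): Opening of the clip's right leg (-y), rad: 0 relaxed, as the left one.
- reagent_bottle: Bystander: amber bottle, 66 mm diameter, 140 mm tall; origin under its centre.
- beaker: Bystander: glass beaker, 66 mm diameter, 85 mm tall; origin under its centre.
- carton: Bystander: cardboard carton 90 x 150 x 50 mm; origin under its centre.
- screwdriver: Bystander: screwdriver 180 mm long, lying along its x; origin under its middle.
Mind the look-alikes: they are no part of the job. Of the things like the clip, leave any that is orange; of the rest the smaller one is meant.

How it is judged:
By the outcome, as a careful person would: the job done as asked, in the order asked, and still so for the second after the job is handed in, with the robot touching nothing.
It also fails if it takes over 72 s, if anything falls off the work surface, if the arm or the gripper's body presses on something with over 40 N, if the wrist force passes 120 N, or if a joint passes its speed limit or range.

ROBOT

A 7-joint arm with a two-finger parallel gripper is mounted at the origin on the work surface. World frame = base frame: x ahead of the robot, y to its left, z up, the work surface at z = 0. Lengths are in m, angles in rad, forces in N, time in s.
With the tool pointing down it reaches from about 0.4 to 0.85 m from the base axis. Payload 10.4 kg.
Tool frame: the origin (TCP) lies midway between the tips of the shut fingers; the grasp point (between the pads) lies 19 mm behind it; x points along the fingers, y is the direction in which the jaws open and shut, and the axes are right-handed (so a half turn about x gives the same grasp; the last joint's range is limited). The gripper opens to 87 mm and grips with 3 to 60 N. Pads are 19 mm wide; open, the fingers measure 117 mm over their backs; the gripper's body (75 mm by 190 mm) begins 51 mm behind the grasp point.
Start: joints at [-1.142, 0.332, -0.065, 1.46, 0.022, 1.35, -0.088], TCP at [0.273, 0.562, 0.194] pointing down, gripper open.
Joint ranges: [-2.6, 2.6], [-0.5, 2.12], [-1.47, 1.34], [0.16, 2.42], [-1.27, 4.41], [0.06, 2.06], [-2.6, 2.6]. Speed limits (rad/s): [2.22, 2.22, 2.79, 2.79, 3.14, 3.14, 3.14].

INTERFACE

Orientations are given as a unit quaternion [x, y, z, w].
In Python, from bench import * gives the robot as it stands.
- The arm moves only by the shell command python3 -m inch 'ROWS' [FORCE]. ROWS is JSON, a list that holds one entry, the list of rows, each a list of 7 numbers: the shift along the world's x, y, z each as a share of 120 mm, from -1 to 1, then the turn, a rotation vector about the world's x, y, z each as a share of 2 pi rad, from -1 to 1, then the closure, from 0 (fully open) to 1 (shut). A call has 1 to 10 rows; each row is the pose to reach, as a shift and turn from the pose commanded when the call began, turning the shorter way round; what a row does not reach only later rows make up. A row lasts 1/10 s, in which the tool goes at most 50 mm and 8.59 degrees, less where a joint would pass 70% of its speed; a pose out of reach is approached as far as the arm can. A call with a number of a shift or a turn outside -1 to 1 is refused whole. A call with a gripper value outside its range is refused whole. The fingers move at their own pace and stop on an object; FORCE is the grip in N (left out, the last holds). Time passes only in rows, so rows that repeat a pose let the fingers close. It gives the time, the measured TCP pose, the force and the opening at its end, in the units of the state.
- read_state(): the state, without advancing time (a new reading comes with each control period).
- camera(name): name is "scene" or "top"; returns the picture (384x512x3 uint8, red, green, blue); there is no depth.
- get_calibration(name): a dict with "fx", "fy", "cx", "cy" (pixels), "xyz" and "attitude" of the camera in the world. Camera axes: x right, y up, looking along -z (the intrinsics and any distortion apply to the point x, -y, -z); pixel columns grow to the right and rows downward; lengths in m; the calibration is good to about 2 mm. A picture is of the moment at which its call begins. get_calibration takes no time and is no camera call.
- close_job(): hands the job in, once; it reports no verdict.
The state is a dict: "time": time; "joint_positions": joint angles; "joint_vel": joint speeds; "joint_torque": joint torques, N m; "ee_pos": TCP position; "eef_rot": TCP orientation; "ft_force": force on the tool from outside, world axes, zero at the start; "torque": the same for the moment, N m; "width": finger opening in m.
Only numpy, scipy, OpenCV 4.12 (cv2) and the standard library are available. Lean on these libraries where they do the work, as an engineer would, in place of code of your own. Each camera call takes 0.05 s, during which the arm holds its last target.

## Working session

There is one attempt and no reset: what is moved stays moved. The work goes in short steps, Python scripts to look and compute and a shell command to move; the robot and the scene stay as the last step left them, time stands still between calls to the robot, and variables do not carry over. Pictures are saved under pics/ and viewed, and the job is handed in when it is done.

```bash
ls; mkdir -p pics; python3 - <<'E'
from bench import *
import cv2
for n in ("scene","top"):
    im=camera(n); cv2.imwrite(f"pics/{n}0.png",cv2.cvtColor(im,cv2.COLOR_RGB2BGR)); print(n,get_calibration(n))
s=read_state()
for k,v in s.items(): print(k,v)
E
```

```text
pics
scene {'fx': 354.3085016434947, 'fy': 354.3085016434947, 'cx': 251.30987143811427, 'cy': 183.52659379570963, 'xyz': array([ 0.94838007, -0.61168523,  0.90095356]), 'attitude': array([0.33578332, 0.08876036, 0.2443198 , 0.90536125])}
top {'fx': 354.297021367384, 'fy': 354.297021367384, 'cx': 252.88168093771068, 'cy': 185.94125750566494, 'xyz': array([ 0.33454573, -0.03301387,  1.39629232]), 'attitude': array([ 0.07288515, -0.07148859, -0.70003015,  0.70677785])}
time 0.1
joint_positions [-1.14164124  0.33279572 -0.06471061  1.46082169  0.02160019  1.34988411
 -0.0884953 ]
joint_vel [-0.00026631 -0.00107833 -0.00098259 -0.00216528 -0.00095576 -0.00029995
 -0.00101592]
joint_torque [ 1.91584855e-03 -6.24547076e+01  2.48948793e-02 -3.90717316e+01
 -6.14750572e-02  3.66778078e-02  4.91704998e-05]
ee_pos [0.27268097 0.56197846 0.19305865]
eef_rot [ 0.15793164  0.68922614 -0.15877506  0.68906851]
ft_force [0.51784474 0.35691213 0.65407898]
torque [0.03504895 0.01690567 0.0416223 ]
width 0.0868363347710685
```

View pics/scene0.png

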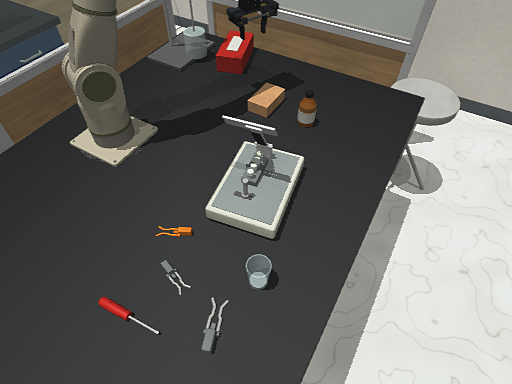

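View pics/top0.png

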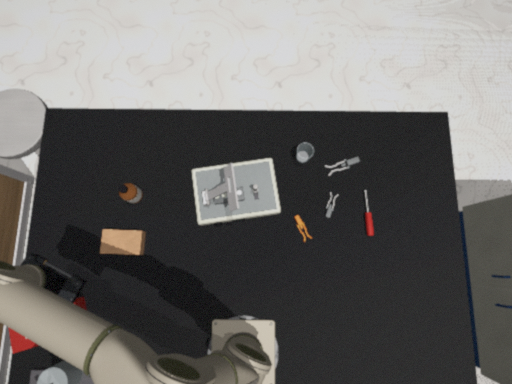

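```bash
cat > h.py <<'E'
from bench import *
import cv2, numpy as np
from scipy.spatial.transform import Rotation as R
def ray(n,px):
    c=get_calibration(n); d=np.array([(px[0]-c['cx'])/c['fx'],-(px[1]-c['cy'])/c['fy'],-1.])
    return np.array(c['xyz']),R.from_quat(c['attitude']).apply(d)
def plane(n,px,z):
    o,d=ray(n,px); return o+d*(z-o[2])/d[2]
def proj(n,P):
    c=get_calibration(n); p=R.from_quat(c['attitude']).inv().apply(np.asarray(P)-c['xyz'])
    p=np.atleast_2d(p); return np.c_[c['cx']+c['fx']*p[:,0]/-p[:,2],c['cy']+c['fy']*p[:,1]/p[:,2]]
def tri(p1,p2):
    (a,d),(b,e)=ray("scene",p1),ray("top",p2)
    A=np.c_[d,-e]; s=np.linalg.lstsq(A,b-a,rcond=None)[0]
    return (a+d*s[0]+b+e*s[1])/2, np.linalg.norm(a+d*s[0]-b-e*s[1])
def bgr(n): return cv2.cvtColor(camera(n),cv2.COLOR_RGB2BGR)
def crop(im,x0,y0,x1,y1,f,name):
    cv2.imwrite(f"pics/{name}.png",cv2.resize(im[y0:y1,x0:x1],None,fx=f,fy=f,interpolation=cv2.INTER_CUBIC))
E
python3 - <<'E'
from h import *
s=cv2.imread("pics/scene0.png");t=cv2.imread("pics/top0.png")
crop(s,130,210,250,360,4,"s_clips"); crop(t,285,135,385,255,5,"t_clips")
crop(s,195,105,315,245,4,"s_sh"); crop(t,180,145,290,235,6,"t_sh")
E
```

```text
(no output)
```

View pics/s_clips.png

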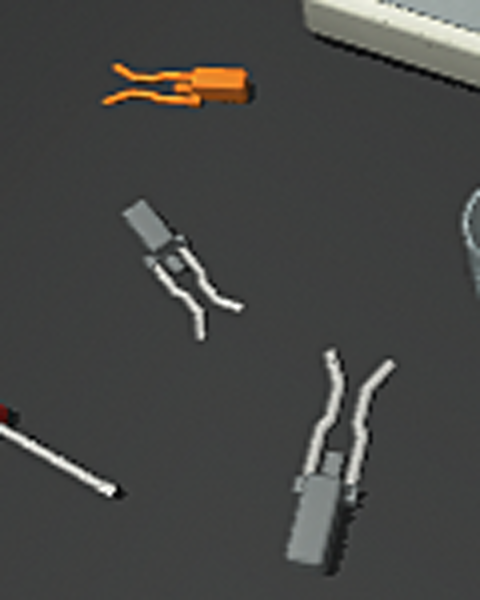

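View pics/t_clips.png

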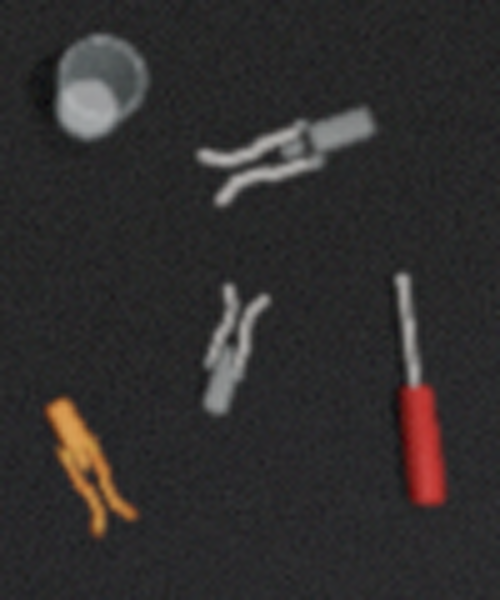

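View pics/s_sh.png

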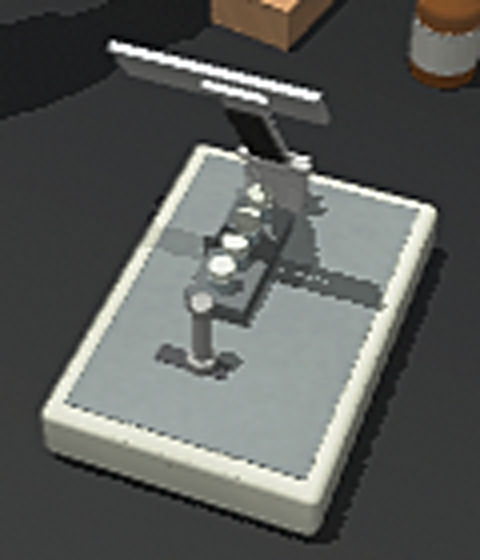

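View pics/t_sh.png

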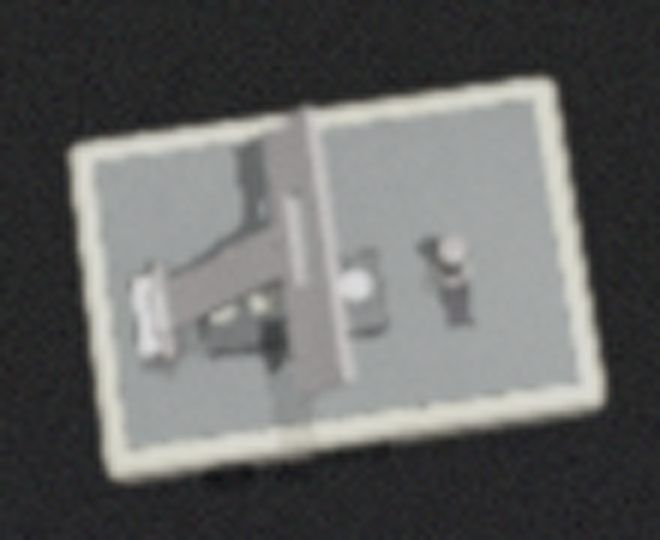

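```bash
python3 - <<'E'
from h import *
T=lambda x,y:(180+(x+.5)/6-.5,145+(y+.5)/6-.5)
S=lambda x,y:(195+(x+.5)/4-.5,105+(y+.5)/4-.5)
print("stud head top",tri(S(201,301),T(453,250)))
for z in (.135,): print(plane("scene",S(201,301),z),plane("top",T(453,250),z))
# housing top corners (shaker frame labels)
cor=dict(pxpy=((438,207),(72,145)),pxmy=((318,495),(553,80)),mxmy=((45,415),(605,395)),mxpy=((200,147),(110,468)))
obj=dict(pxpy=(.13,.235),pxmy=(.13,-.085),mxmy=(-.09,-.085),mxpy=(-.09,.235))
A=[];B=[]
for k,(s,t) in cor.items():
    a=plane("scene",S(*s),.061)[:2];b=plane("top",T(*t),.061)[:2]; print(k,a,b); A+= [obj[k],obj[k]];B+=[a,b]
A=np.array(A);B=np.array(B)
am,bm=A.mean(0),B.mean(0); H=(A-am).T@(B-bm); th=np.arctan2(H[0,1]-H[1,0],H[0,0]+H[1,1])
Rm=np.array([[np.cos(th),-np.sin(th)],[np.sin(th),np.cos(th)]]); o=bm-Rm@am
print("yaw",th,np.degrees(th),"origin",o); print((B-(A@Rm.T+o))*1000)
T2=lambda x,y:(285+(x+.5)/5-.5,135+(y+.5)/5-.5)
S2=lambda x,y:(130+(x+.5)/4-.5,210+(y+.5)/4-.5)
g=lambda f,n,p,z:plane(n,f(*p),z)
# clip: grip top (z=.022) centre, leg tips (z~.003)
for n,f,q in (("scene",S2,[((122,212),(140,200),(172,238),(154,250)),(201,338),(241,306)]),):
    gc=np.mean([g(f,n,p,.022) for p in q[0]],0); print(n,"grip",gc,[g(f,n,p,.022)[:2] for p in q[0]]); a=g(f,n,q[1],.003);b=g(f,n,q[2],.003); print(a,b); d=(a+b)/2-gc; print(np.degrees(np.arctan2(d[1],d[0])),np.hypot(*d[:2]))
n,f="top",T2
gc=g(f,n,(219,393),.022);a=g(f,n,(228,287),.003);b=g(f,n,(265,297),.003);d=(a+b)/2-gc;print(gc,a,b,np.degrees(np.arctan2(d[1],d[0])),np.hypot(*d[:2]))
print("screwdriver",[plane("top",T2(*p),.01)[:2] for p in ((400,275),(430,500))])
E
```

```text
stud head top (array([ 0.595973  , -0.0370367 ,  0.13197212]), np.float64(0.0006586464599249714))
[ 0.59758081 -0.03904752  0.135     ] [ 0.59509346 -0.03724214  0.135     ]
pxpy [0.68131805 0.2061506 ] [0.67752614 0.21002908]
pxmy [ 0.72799591 -0.0982717 ] [ 0.72420529 -0.10175033]
mxmy [ 0.52169349 -0.13755399] [ 0.5176617  -0.13440001]
mxpy [0.47169372 0.16883717] [0.46851631 0.17677086]
yaw 0.15952378428856115 9.140039571689906 origin [ 0.59099387 -0.04099823]
[[-0.69592594 -5.51762703]
 [-4.48783097 -1.63915076]
 [-4.84943669  5.9970365 ]
 [-8.64005815  2.51840829]
 [ 6.0548062   1.66132159]
 [ 2.02302332  4.81530202]
 [ 6.88641539 -7.88448958]
 [ 3.70900685  0.04919897]]
scene grip [ 0.52061858 -0.32982919  0.022     ] [array([ 0.49976564, -0.33082597]), array([ 0.50456021, -0.31743956]), array([ 0.54153773, -0.32899341]), array([ 0.53661074, -0.34205784])]
[ 0.59425357 -0.37018231  0.003     ] [ 0.60365903 -0.33897802  0.003     ]
-17.534040096637195 0.08215478830254029
[ 0.51387175 -0.32433227  0.022     ] [ 0.60172156 -0.33842424  0.003     ] [ 0.59386538 -0.36770857  0.003     ] -18.900802478589732 0.08870459483584783
screwdriver [array([ 0.61142244, -0.47431892]), array([ 0.43341822, -0.48793778])]
```

```bash
python3 - <<'E'
from h import *
T=lambda x,y:(180+(x+.5)/6-.5,145+(y+.5)/6-.5)
S=lambda x,y:(195+(x+.5)/4-.5,105+(y+.5)/4-.5)
th=np.radians(9.1); o=np.array([.5915,-.0425]); Rm=np.array([[np.cos(th),-np.sin(th)],[np.sin(th),np.cos(th)]])
sh=lambda p:np.r_[Rm.T@(p[:2]-o),p[2]]
for a,b in (((325,98),(305,110)),((110,45),(350,380))):
    p,e=tri(S(*a),T(*b)); q=sh(p); print(p,e,q, np.hypot(q[1]-.18,q[2]-.113), np.arctan2(q[2]-.113,.18-q[1]))
m=R.from_quat(read_state()['eef_rot']).as_matrix(); print(m)
print("hinge xy",Rm@[0,.18]+o)
s=cv2.imread("pics/scene0.png");crop(s,150,250,200,300,10,"s_clip2")
t=cv2.imread("pics/top0.png");crop(t,315,185,350,225,14,"t_clip2")
E
```

```text
[0.64299734 0.0452376  0.28168674] 0.0032757396453381815 [0.06472559 0.07848859 0.28168674] 0.19687504488024282 1.0290729628671038
[0.49353519 0.01693952 0.28563604] 1.4815460488381697e-05 [-0.08733097  0.07418533  0.28563604] 0.20248443551696746 1.02092003595617
[[-4.84376142e-04  4.36515023e-01  8.99696838e-01]
 [-1.11256527e-03  8.99696151e-01 -4.36515289e-01]
 [-9.99999264e-01 -1.21240905e-03  4.98601046e-05]]
hinge xy [0.56303155 0.13523449]
```

View pics/s_clip2.png

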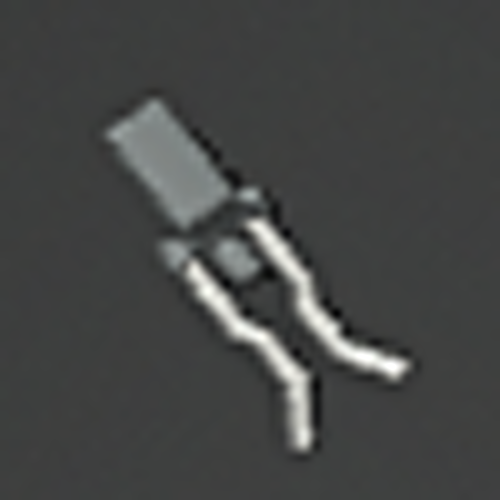

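View pics/t_clip2.png

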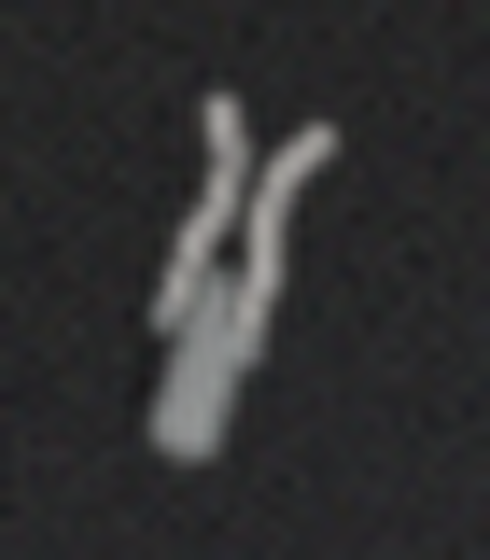

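The crop confirms the target: of the three clip-like things, orange (scene 175,231), large grey (213,325) and small grey (173,273), the small grey one is meant. I'll do the bar first, with the fingers shut.

```bash
python3 -m inch '[[[0.2,-0.3,0.2,0,0,0.0243,1],[0.4,-0.6,0.3,0,0,0.0486,1],[0.61,-0.92,0.4,0,0,0.0486,1],[0.61,-0.92,0.4,0,0,0.0486,1]]]' 20
python3 -m inch '[[[0.2,-0.3,0,0,0,0.0243,1],[0.4,-0.6,0,0,0,0.0486,1],[0.61,-0.92,0,0,0,0.0486,1],[0.61,-0.92,0,0,0,0.0486,1]]]'
```

```text
time: 0.5
ee_pos: [0.3518, 0.4468, 0.2439]
eef_rot: [0.055, 0.704, -0.055, 0.706]
ft_force: [0.3, 0.2, 0.7]
width: 0.0628
time: 0.9
ee_pos: [0.4237, 0.335, 0.2418]
eef_rot: [-0.054, 0.705, 0.052, 0.706]
ft_force: [-0.1, 0.7, 0.6]
width: 0.031
```

```bash
python3 -m inch '[[[0.2,-0.3,0,0,0,0,1],[0.4,-0.6,0,0,0,0,1],[0.6,-0.9,0,0,0,0,1],[0.6,-0.9,0,0,0,0,1],[0.6,-0.9,0,0,0,0,1]]]'
python3 -c "
from h import *
im=bgr('scene');crop(im,150,60,350,240,4,'s1')
s=read_state();print(s['ee_pos'],R.from_quat(s['eef_rot']).as_matrix().round(3))"
```

```text
time: 1.4
ee_pos: [0.4914, 0.2329, 0.2414]
eef_rot: [-0.055, 0.705, 0.055, 0.705]
ft_force: [-0.0, 1.8, 0.6]
width: 0.0012
[0.49076167 0.23420566 0.24147064] [[-0.001 -0.158  0.987]
 [ 0.     0.987  0.158]
 [-1.     0.    -0.001]]
```

View pics/s1.png

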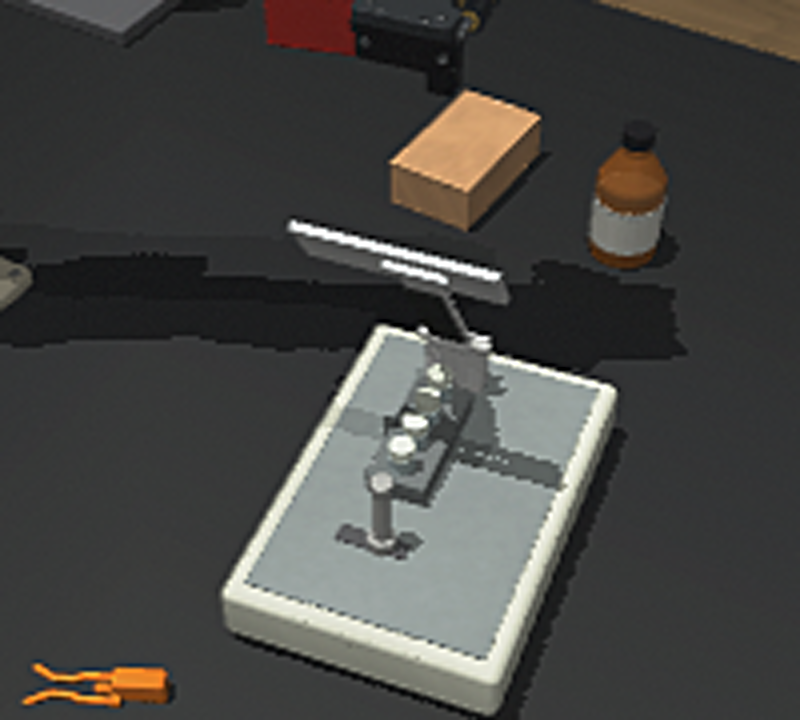

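```bash
python3 -c "
from h import *
s=read_state();print(proj('scene',s['ee_pos']),s['ft_force'],s['joint_positions'])
th=np.radians(9.1); o=np.array([.5915,-.0425]); c,q=np.cos(th),np.sin(th)
for t in np.linspace(1.025,0,10):
    r=.14; y=.18-r*np.cos(t)+.003*np.sin(t)+.015; z=.113+r*np.sin(t)+.003*np.cos(t)
    print(round(t,2),(o+np.array([-q*y,c*y])).round(4),round(z,4))
"
```

```text
[[259.69134856  89.25978539]] [-0.52291355 -0.25041882  0.2771166 ] [-0.64764078  0.12749584  0.13129797  1.61129617 -0.01746678  1.40449798
  1.21519632]
1.02 [0.5717 0.0808] 0.2342
0.91 [0.5739 0.0677] 0.2255
0.8 [0.5758 0.0556] 0.2153
0.68 [0.5775 0.0447] 0.2037
0.57 [0.5791 0.0352] 0.191
0.46 [0.5803 0.0272] 0.1773
0.34 [0.5814 0.0208] 0.1627
0.23 [0.5821 0.016 ] 0.1475
0.11 [0.5826 0.013 ] 0.1319
0.0 [0.5828 0.0118] 0.116
```

```bash
python3 -m inch '[[[0.3,-0.45,-0.02,0,0,0,1],[0.62,-0.95,-0.045,0,0,0,1],[0.62,-0.95,-0.045,0,0,0,1],[0.62,-0.95,-0.045,0,0,0,1]]]'
python3 -c "
from h import *
im=bgr('scene');crop(im,150,60,350,240,4,'s2')
s=read_state();print(s['ee_pos'])"
```

```text
time: 1.85
ee_pos: [0.5672, 0.1153, 0.2358]
eef_rot: [-0.055, 0.705, 0.053, 0.705]
ft_force: [-0.3, 0.3, 0.8]
width: 0.0001
[0.56600441 0.1185672  0.23586559]
```

View pics/s2.png

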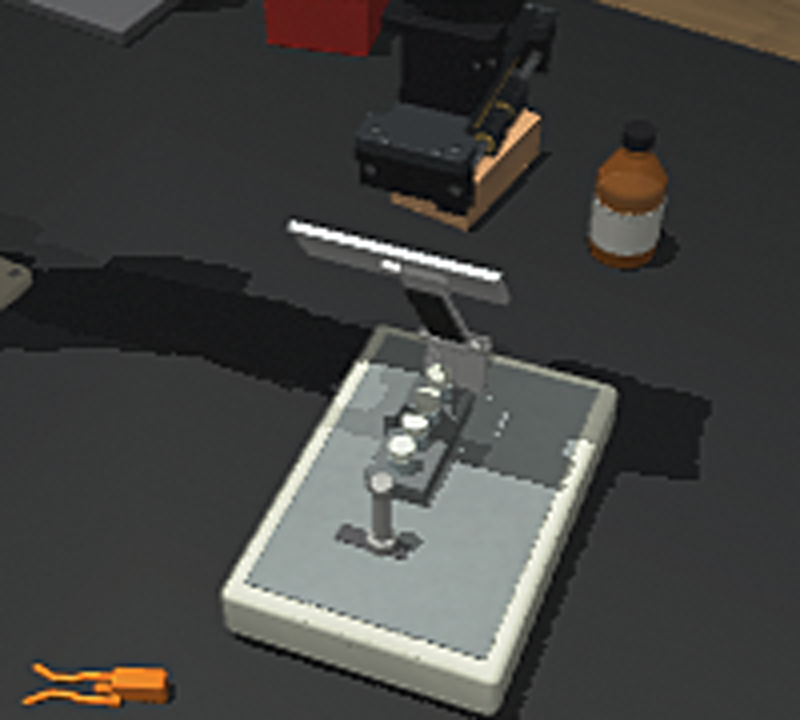

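The fingers are now behind the raised plate (crop 395,260) with the body above it, so next comes the arc.

```bash
python3 -m inch '[[[0.03,-0.2,-0.01,0,0,0,1],[0.047,-0.327,-0.015,0,0,0,1],[0.066,-0.436,-0.088,0,0,0,1],[0.082,-0.537,-0.173,0,0,0,1],[0.096,-0.628,-0.27,0,0,0,1],[0.096,-0.628,-0.27,0,0,0,1]]]'
python3 -c "
from h import *
im=bgr('scene');crop(im,150,60,350,240,4,'s3')
s=read_state();print(s['ee_pos'],s['ft_force'])"
```

```text
time: 2.5
ee_pos: [0.5762, 0.0424, 0.2016]
eef_rot: [-0.056, 0.706, 0.055, 0.704]
ft_force: [0.4, -0.5, -0.5]
width: 0.0003
[0.57647782 0.04354782 0.20261554] [ 0.05000466  0.20167324 -0.05051375]
```

View pics/s3.png

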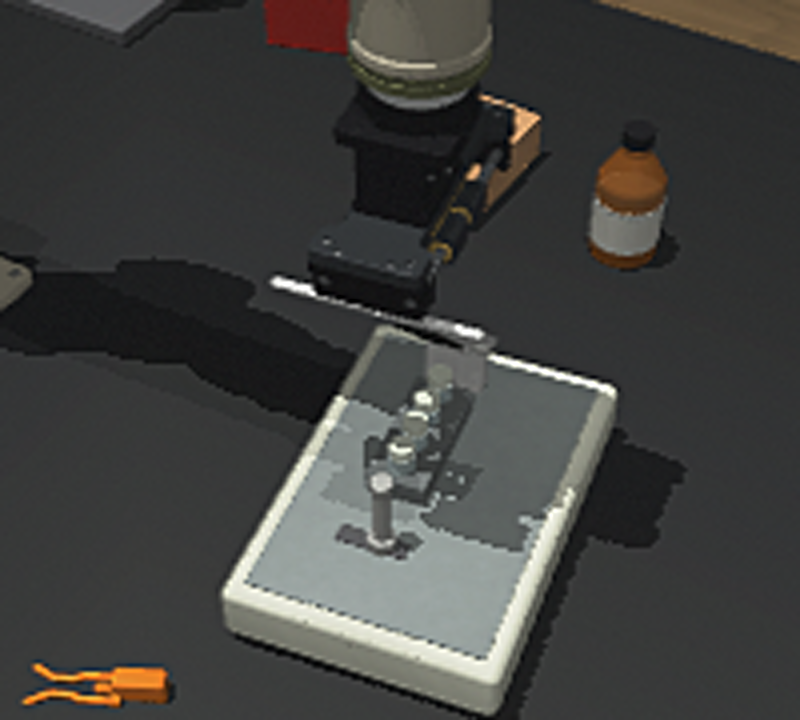

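```bash
python3 -m inch '[[[0.013,-0.08,-0.105,0,0,0,1],[0.023,-0.145,-0.219,0,0,0,1],[0.032,-0.2,-0.341,0,0,0,1],[0.038,-0.24,-0.468,0,0,0,1],[0.042,-0.264,-0.598,0,0,0,1],[0.044,-0.274,-0.69,0,0,0,1],[0.044,-0.274,-0.69,0,0,0,1]]]'
python3 -m inch '[[[0,0,-0.02,0,0,0,1],[0,0,-0.04,0,0,0,1],[0,0,-0.04,0,0,0,1]]]'
```

```text
time: 3.25
ee_pos: [0.5811, 0.011, 0.1188]
eef_rot: [-0.056, 0.706, 0.056, 0.704]
ft_force: [-0.3, 0.4, -0.0]
width: 0.0003
time: 3.55
ee_pos: [0.5827, 0.0116, 0.1166]
eef_rot: [-0.056, 0.705, 0.056, 0.705]
ft_force: [0.5, -0.6, 0.1]
width: 0.0001
```

```bash
python3 -m inch '[[[0,0,-0.01,0,0,0,1],[0,0,-0.02,0,0,0,1],[0,0,-0.02,0,0,0,1]]]';python3 -m inch '[[[0,0,-0.01,0,0,0,1],[0,0,-0.02,0,0,0,1],[0,0,-0.02,0,0,0,1]]]'
```

```text
time: 3.85
ee_pos: [0.5826, 0.0113, 0.114]
eef_rot: [-0.056, 0.705, 0.056, 0.705]
ft_force: [-0.3, -0.1, 0.9]
width: 0.0003
time: 4.15
ee_pos: [0.5824, 0.0113, 0.1114]
eef_rot: [-0.056, 0.705, 0.056, 0.705]
ft_force: [0.1, -0.2, 0.4]
width: 0.0005
```

```bash
python3 -c "
from h import *
im=bgr('scene');crop(im,190,100,320,240,5,'s4');im=bgr('top');crop(im,180,145,290,235,6,'t4')"
```

```text
(no output)
```

View pics/s4.png

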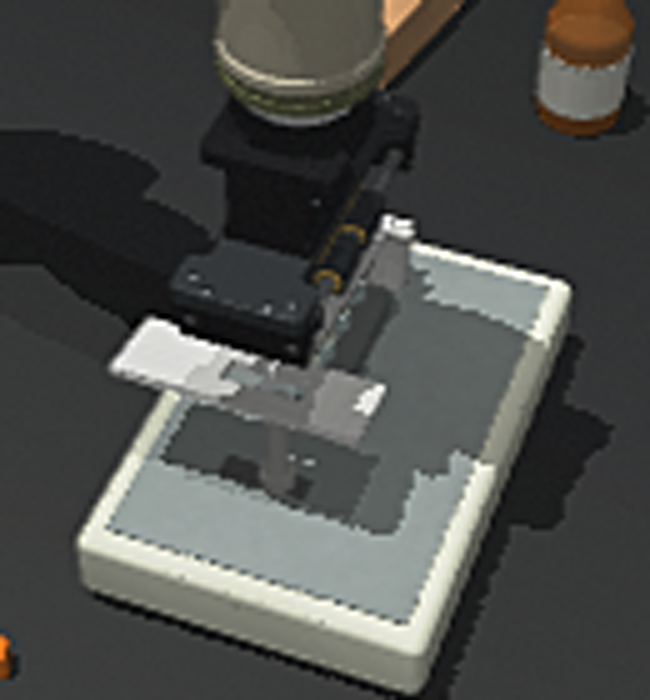

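View pics/t4.png

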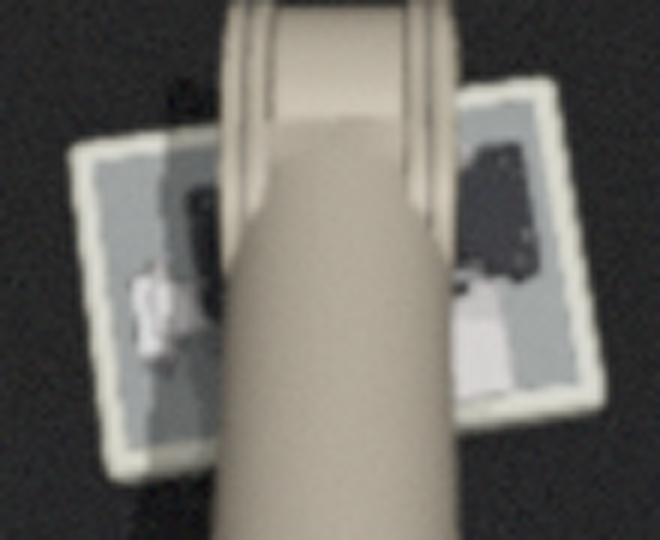

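```bash
python3 -c "
from h import *
T=lambda x,y:(180+(x+.5)/6-.5,145+(y+.5)/6-.5)
S=lambda x,y:(190+(x+.5)/5-.5,100+(y+.5)/5-.5)
th=np.radians(9.1); o=np.array([.5915,-.0425]); Rm=np.array([[np.cos(th),-np.sin(th)],[np.sin(th),np.cos(th)]])
p,e=tri(S(110,366),T(513,390));print(p,e,Rm.T@(p[:2]-o))
for q in ((152,320),(110,366),(365,440),(385,385)):
  for z in (.106,.116,.126,.136,.146): print(q,z,(Rm.T@(plane('scene',S(*q),z)[:2]-o)).round(4))
s=read_state();print(Rm.T@(s['ee_pos'][:2]-o),s['ft_force'],s['torque'])
"
```

```text
[ 0.50774591 -0.07374401  0.14847641] 0.001037807801801373 [-0.08764144 -0.01760438]
(152, 320) 0.106 [-0.1     0.0605]
(152, 320) 0.116 [-0.0955  0.0519]
(152, 320) 0.126 [-0.0909  0.0434]
(152, 320) 0.136 [-0.0863  0.0348]
(152, 320) 0.146 [-0.0818  0.0263]
(110, 366) 0.106 [-0.1078  0.016 ]
(110, 366) 0.116 [-0.1032  0.008 ]
(110, 366) 0.126 [-0.0985  0.    ]
(110, 366) 0.136 [-0.0939 -0.008 ]
(110, 366) 0.146 [-0.0892 -0.016 ]
(365, 440) 0.106 [0.0564 0.0168]
(365, 440) 0.116 [0.059  0.0088]
(365, 440) 0.126 [0.0616 0.0008]
(365, 440) 0.136 [ 0.0642 -0.0072]
(365, 440) 0.146 [ 0.0668 -0.0152]
(385, 385) 0.106 [0.0529 0.0618]
(385, 385) 0.116 [0.0556 0.0532]
(385, 385) 0.126 [0.0582 0.0446]
(385, 385) 0.136 [0.0608 0.0361]
(385, 385) 0.146 [0.0635 0.0275]
[-0.00054595  0.05464276] [-0.33298998  0.1921394  -0.26975647] [ 0.02311698 -0.00639246  0.05623552]
```

```bash
python3 -c "
from h import *
S=lambda x,y:(150+(x+.5)/4-.5,60+(y+.5)/4-.5)
th=np.radians(9.1); o=np.array([.5915,-.0425]); Rm=np.array([[np.cos(th),-np.sin(th)],[np.sin(th),np.cos(th)]])
def fit(nm,pa,pb):
  # points at x=-.085 and +.065, r=.206, top face
  for t in np.arange(0,1.2,.05):
    y=.18-.206*np.cos(t)+.003*np.sin(t); z=.113+.206*np.sin(t)+.003*np.cos(t)
    w=[np.r_[Rm@[x,y]+o,z] for x in (-.085,.065)]
    print(nm,t.round(2),proj('scene',w).round(1).tolist())
fit('x',0,0)
print(S(290,225),S(498,275),'s3',S(273,282),S(480,330))
S=lambda x,y:(190+(x+.5)/5-.5,100+(y+.5)/5-.5)
print('s4',S(110,366),S(365,440))
s=read_state();print(proj('scene',s['ee_pos']))
"
python3 -c "
import cv2;from h import *
im=cv2.imread('pics/s4.png');cv2.imwrite('pics/s4b.png',cv2.resize(im[250:500,90:430],None,fx=2.3,fy=2.3,interpolation=cv2.INTER_CUBIC)*1)"
```

```text
x 0.0 [[212.3, 182.5], [260.4, 197.0]]
x 0.05 [[212.0, 180.0], [260.6, 194.6]]
x 0.1 [[211.9, 177.5], [260.8, 192.0]]
x 0.15 [[211.8, 174.8], [261.0, 189.3]]
x 0.2 [[211.8, 171.9], [261.4, 186.5]]
x 0.25 [[211.9, 168.9], [261.8, 183.5]]
x 0.3 [[212.1, 165.8], [262.2, 180.3]]
x 0.35 [[212.3, 162.6], [262.7, 177.1]]
x 0.4 [[212.6, 159.3], [263.3, 173.7]]
x 0.45 [[213.0, 155.9], [264.0, 170.2]]
x 0.5 [[213.5, 152.4], [264.7, 166.7]]
x 0.55 [[214.1, 148.8], [265.5, 163.0]]
x 0.6 [[214.7, 145.2], [266.3, 159.3]]
x 0.65 [[215.5, 141.5], [267.2, 155.6]]
x 0.7 [[216.3, 137.8], [268.1, 151.8]]
x 0.75 [[217.1, 134.1], [269.1, 148.0]]
x 0.8 [[218.1, 130.5], [270.2, 144.2]]
x 0.85 [[219.1, 126.8], [271.2, 140.4]]
x 0.9 [[220.1, 123.1], [272.3, 136.6]]
x 0.95 [[221.2, 119.6], [273.5, 132.9]]
x 1.0 [[222.4, 116.0], [274.6, 129.2]]
x 1.05 [[223.6, 112.6], [275.8, 125.6]]
x 1.1 [[224.9, 109.2], [277.0, 122.1]]
x 1.15 [[226.2, 106.0], [278.2, 118.7]]
(222.125, 115.875) (274.125, 128.375) s3 (217.875, 130.125) (269.625, 142.125)
s4 (211.6, 172.8) (262.6, 187.6)
[[249.16823926 172.26222907]]
```

View pics/s4b.png

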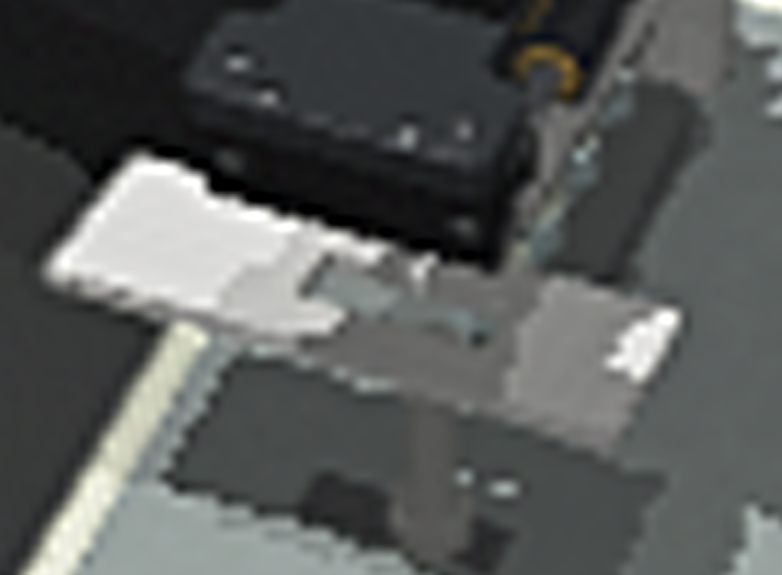

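```bash
python3 -c "
from h import *
s=read_state();Rt=R.from_quat(s['eef_rot']).as_matrix();p=s['ee_pos']
im=bgr('scene')
im=cv2.resize(im[100:220,190:320],None,fx=6,fy=6,interpolation=cv2.INTER_CUBIC)
def dr(v,c):
  for x,y,z in v:
    q=proj('scene',p+Rt@[x,y,z])[0]; cv2.circle(im,(int((q[0]-190)*6),int((q[1]-100)*6)),4,c,-1)
dr([(0,0,0)],(0,0,255))
dr([(-.07,a*.0375,b*.095) for a in(-1,1) for b in(-1,1)],(0,255,0))
dr([(-.07,a*.095,b*.0375) for a in(-1,1) for b in(-1,1)],(255,0,0))
dr([(0,a*.015,b*.0095) for a in(-1,1) for b in(-1,1)],(0,255,255))
cv2.imwrite('pics/s5.png',im)
"
```

```text
(no output)
```

View pics/s5.png

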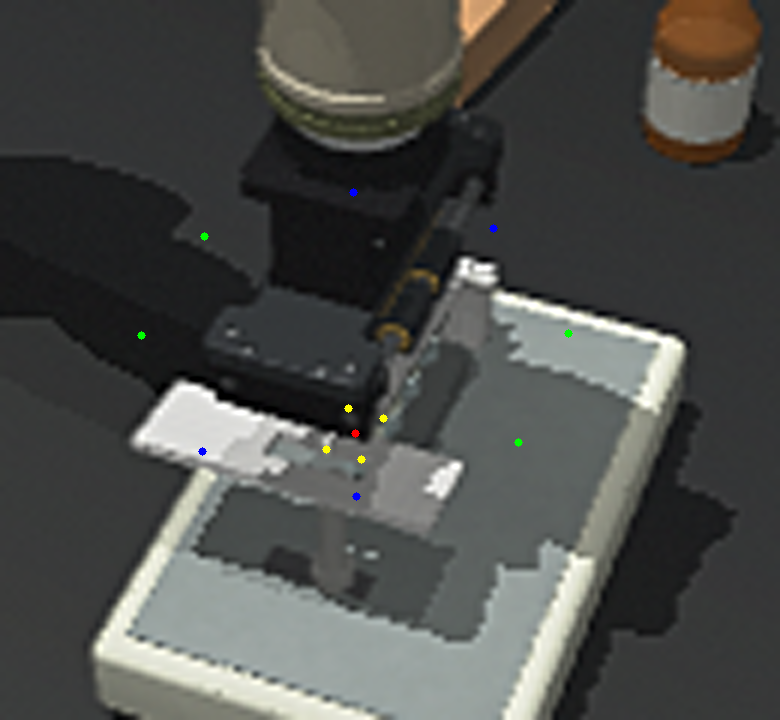

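```bash
python3 -m inch '[[[0,0.1,0.3,0,0,0,1],[0,0.2,0.6,0,0,0,1],[0,0.3,0.9,0,0,0,1],[0,0.3,0.9,0,0,0,1],[0,0.3,0.9,0,0,0,1]]]'
python3 -c "
from h import *
s=read_state();Rt=R.from_quat(s['eef_rot']).as_matrix();p=s['ee_pos'];print(p,s['width'])
im=bgr('scene')
im=cv2.resize(im[70:200,180:310],None,fx=6,fy=6,interpolation=cv2.INTER_CUBIC)
def dr(v,c):
  for x,y,z in v:
    q=proj('scene',p+Rt@[x,y,z])[0]; cv2.circle(im,(int((q[0]-180)*6),int((q[1]-70)*6)),3,c,-1)
dr([(0,0,0)],(0,0,255))
dr([(-.07,a*.095,b*.0375) for a in(-1,1) for b in(-1,1)],(255,0,0))
im=im[:600]
cv2.imwrite('pics/s6.png',im)
"
```

```text
time: 4.8
ee_pos: [0.5827, 0.0476, 0.22]
eef_rot: [-0.056, 0.704, 0.057, 0.705]
ft_force: [-0.4, 0.0, -1.0]
width: 0.0004
[0.58274307 0.04762281 0.22003142] 0.00041079595313039046
```

View pics/s6.png

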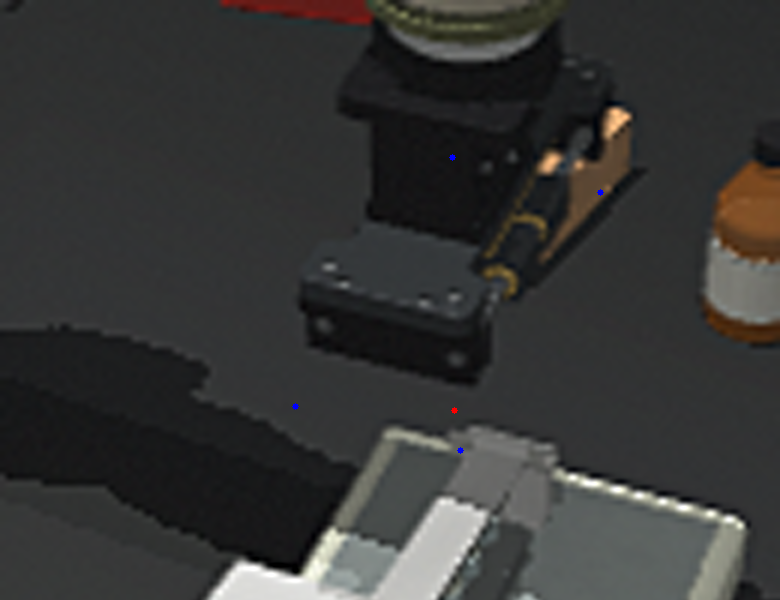

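```bash
python3 -m inch '[[[0,0,0.3,0,0,-0.02,0.3],[0,0,0.5,0,0,-0.04,0],[0,0,0.5,0,0,-0.06,0],[0,0,0.5,0,0,-0.08,0],[0,0,0.5,0,0,-0.1,0],[0,0,0.5,0,0,-0.12,0],[0,0,0.5,0,0,-0.12,0],[0,0,0.5,0,0,-0.12,0]]]'
python3 -c "
from h import *
s=read_state();Rt=R.from_quat(s['eef_rot']).as_matrix();p=s['ee_pos'];print(p,s['width'])
im=bgr('scene');cv2.imwrite('pics/s7f.png',im)
im=cv2.resize(im[40:170,180:310],None,fx=6,fy=6,interpolation=cv2.INTER_CUBIC)
def dr(v,c):
  for x,y,z in v:
    q=proj('scene',p+Rt@[x,y,z])[0]; cv2.circle(im,(int((q[0]-180)*6),int((q[1]-40)*6)),3,c,-1)
dr([(0,0,0)],(0,0,255));dr([(0,.043,0),(0,-.043,0)],(0,255,255))
dr([(-.07,a*.095,b*.0375) for a in(-1,1) for b in(-1,1)],(255,0,0))
im=im[:600]
cv2.imwrite('pics/s7.png',im);cv2.imwrite('pics/t7.png',cv2.resize(bgr('top')[100:300,150:350],None,fx=3,fy=3))
"
```

```text
time: 5.65
ee_pos: [0.5821, 0.0469, 0.2785]
eef_rot: [0.206, 0.677, -0.206, 0.676]
ft_force: [0.4, 0.0, -0.0]
width: 0.0561
[0.58210816 0.04692816 0.2785494 ] 0.056124562158888065
```

View pics/s7.png

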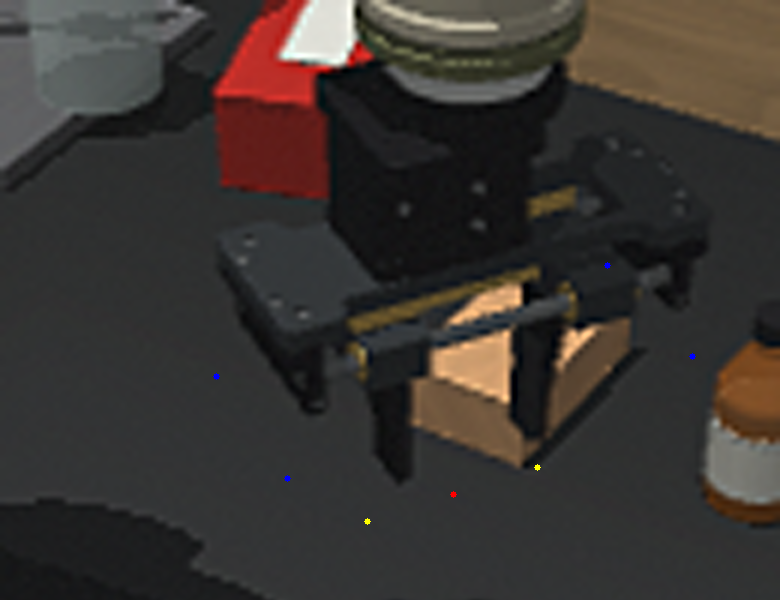

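View pics/t7.png

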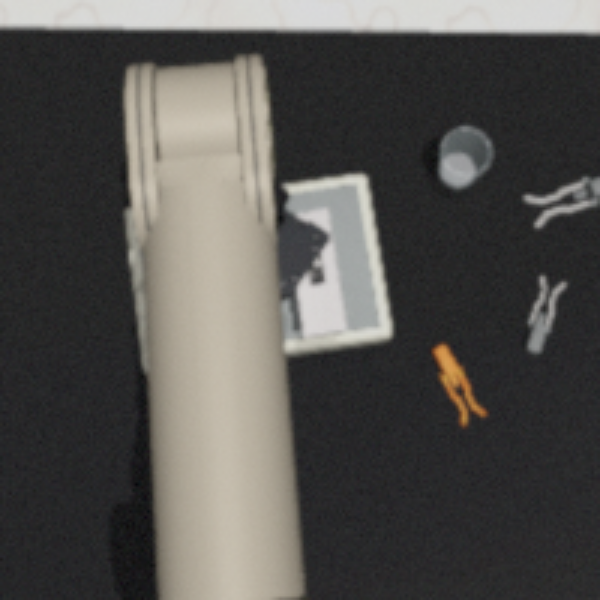

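```bash
python3 -c "
from h import *
s=read_state();Rt=R.from_quat(s['eef_rot']).as_matrix();p=s['ee_pos'];print(p,s['width'])
px=lambda x,y:(180+(x+.5)/6-.5,40+(y+.5)/6-.5)
for dz in (0,.015,.02,.025,.03):
  a=plane('scene',px(400,478),p[2]+dz);b=plane('scene',px(530,435),p[2]+dz)
  print(dz,((a+b)/2-p).round(4),np.hypot(*(a-b)[:2]),np.degrees(np.arctan2(*(b-a)[1::-1])), np.degrees(np.arctan2(Rt[1,1],Rt[0,1])))
"
```

```text
[0.58225725 0.04704471 0.27899732] 0.064477402552857
0 [-0.0105  0.0267 -0.    ] 0.06809649393415142 57.743541767158675 56.05384581989197
0.015 [-0.0014  0.0101  0.015 ] 0.06645417997702749 57.743541767158725 56.05384581989197
0.02 [0.0017 0.0046 0.02  ] 0.06590674199131955 57.743541767158746 56.05384581989197
0.025 [ 0.0047 -0.0009  0.025 ] 0.0653593040056116 57.74354176715879 56.05384581989197
0.03 [ 0.0077 -0.0064  0.03  ] 0.06481186601990362 57.74354176715868 56.05384581989197
```

Measured by the camera, the real fingertips sit about 25 mm above the reported TCP, and the bar's lag agrees (it stopped at about 0.19 rad). I'll go back and press down by feel, which also calibrates z.

```bash
python3 -m inch '[[[0,0,0,0,0,0.02,1],[0,0,0,0,0,0.04,1],[0,-0.1,0,0,0,0.06,1],[0,-0.2,-0.2,0,0,0.08,1],[0.005,-0.296,-0.4,0,0,0.1,1],[0.005,-0.296,-0.6,0,0,0.12,1],[0.005,-0.296,-0.7,0,0,0.12,1],[0.005,-0.296,-0.7,0,0,0.12,1],[0.005,-0.296,-0.7,0,0,0.12,1],[0.005,-0.296,-0.7,0,0,0.12,1]]]'
python3 -m inch '[[[0,0,-0.2,0,0,0,1],[0,0,-0.4,0,0,0,1],[0,0,-0.55,0,0,0,1],[0,0,-0.63,0,0,0,1],[0,0,-0.68,0,0,0,1]]]'
python3 -m inch '[[[0,0,-0.02,0,0,0,1],[0,0,-0.04,0,0,0,1]]]'
python3 -m inch '[[[0,0,-0.02,0,0,0,1],[0,0,-0.04,0,0,0,1]]]'
python3 -m inch '[[[0,0,-0.02,0,0,0,1],[0,0,-0.04,0,0,0,1]]]'
```

```text
time: 6.75
ee_pos: [0.5838, 0.0121, 0.1969]
eef_rot: [-0.056, 0.704, 0.056, 0.706]
ft_force: [0.2, -0.2, 0.5]
width: 0.0031
time: 7.25
ee_pos: [0.5833, 0.0119, 0.1141]
eef_rot: [-0.056, 0.705, 0.056, 0.705]
ft_force: [-0.3, -0.2, 0.3]
width: 0.0004
time: 7.45
ee_pos: [0.5837, 0.0118, 0.11]
eef_rot: [-0.056, 0.704, 0.056, 0.705]
ft_force: [0.1, -0.2, 0.7]
width: 0.0006
time: 7.65
ee_pos: [0.5836, 0.0117, 0.1048]
eef_rot: [-0.056, 0.704, 0.056, 0.705]
ft_force: [0.5, -0.9, 1.2]
width: 0.0005
time: 7.85
ee_pos: [0.5832, 0.0117, 0.0996]
eef_rot: [-0.056, 0.705, 0.056, 0.705]
ft_force: [0.5, 0.1, 1.6]
width: 0.0002
```

```bash
for i in 1; do python3 -m inch '[[[0,0,-0.02,0,0,0,1],[0,0,-0.04,0,0,0,1]]]'; done
python3 -m inch '[[[0,0,-0.01,0,0,0,1],[0,0,-0.02,0,0,0,1],[0,0,-0.02,0,0,0,1]]]'
```

```text
time: 8.05
ee_pos: [0.5831, 0.0117, 0.0946]
eef_rot: [-0.056, 0.705, 0.056, 0.705]
ft_force: [-0.3, -1.7, 1.0]
width: 0.0005
time: 8.35
ee_pos: [0.5829, 0.0118, 0.0921]
eef_rot: [-0.056, 0.705, 0.056, 0.705]
ft_force: [-0.1, 0.6, 0.1]
width: 0.0008
```

```bash
python3 -m inch '[[[0,0,-0.01,0,0,0,1],[0,0,-0.02,0,0,0,1],[0,0,-0.02,0,0,0,1]]]'
python3 -c "
from h import *
cv2.imwrite('pics/s8.png',cv2.resize(bgr('scene')[100:220,190:320],None,fx=6,fy=6,interpolation=cv2.INTER_CUBIC))"
```

```text
time: 8.65
ee_pos: [0.583, 0.0118, 0.0898]
eef_rot: [-0.056, 0.705, 0.056, 0.705]
ft_force: [0.9, -0.0, -0.4]
width: 0.0006
```

View pics/s8.png

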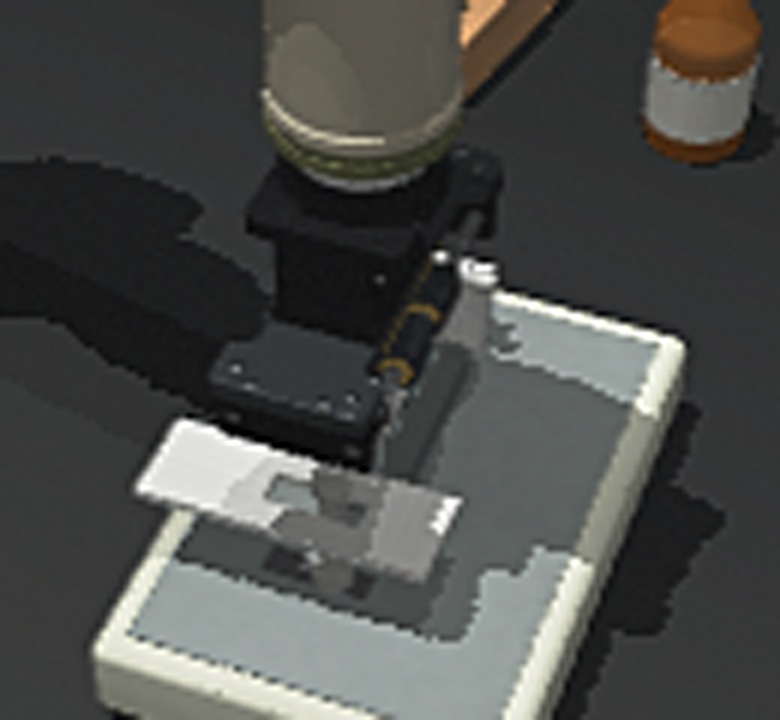

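```bash
python3 -m inch '[[[0,0,-0.01,0,0,0,1],[0,0,-0.02,0,0,0,1],[0,0,-0.02,0,0,0,1]]]'
```

```text
time: 9.0
ee_pos: [0.5831, 0.0118, 0.0877]
eef_rot: [-0.056, 0.705, 0.056, 0.705]
ft_force: [-0.7, 0.6, 2.3]
width: 0.0001
```

```bash
python3 -m inch '[[[0,0,-0.01,0,0,0,1],[0,0,-0.02,0,0,0,1],[0,0,-0.02,0,0,0,1]]]'
```

```text
time: 9.3
ee_pos: [0.5833, 0.0118, 0.0874]
eef_rot: [-0.056, 0.705, 0.056, 0.705]
ft_force: [-10.6, 0.5, 22.9]
width: 0.0004
```

Stop felt: 23 N at ee z = 0.0874, so real fingertip height = ee z + 0.0285. I'll lift off and look at both the bar and the clip.

```bash
python3 -m inch '[[[0,0,0.02,0,0,0,1],[0,0,0.3,0,0,0,1],[0,0,0.6,0,0,0,1],[0,0,0.95,0,0,0,1],[0,0,0.95,0,0,0,1]]]'
python3 -m inch '[[[0,-0.4,0.1,0,0,0,0.8],[-0.1,-0.8,0.2,0,0,-0.02,0.5],[-0.17,-0.95,0.2,0,0,-0.04,0.4],[-0.17,-0.95,0.2,0,0,-0.06,0.4],[-0.17,-0.95,0.2,0,0,-0.075,0.4]]]'
python3 -m inch '[[[0,-0.4,0,0,0,0,0.4],[-0.1,-0.8,0,0,0,0,0.4],[-0.17,-0.95,0,0,0,0,0.4],[-0.17,-0.95,0,0,0,0,0.4]]]'
python3 -c "
from h import *
s=read_state();print(s['ee_pos'],s['width'],s['ft_force'])
im=bgr('scene');cv2.imwrite('pics/s9f.png',im);crop(im,110,130,310,290,4,'s9');im=bgr('top');cv2.imwrite('pics/t9f.png',im);crop(im,180,140,350,260,4,'t9')"
```

```text
time: 9.8
ee_pos: [0.5859, 0.0118, 0.2049]
eef_rot: [-0.056, 0.702, 0.056, 0.708]
ft_force: [-0.2, -0.2, -0.0]
width: 0.0008
time: 10.3
ee_pos: [0.5623, -0.1032, 0.2228]
eef_rot: [0.112, 0.698, -0.112, 0.698]
ft_force: [0.4, 0.2, -0.4]
width: 0.0326
time: 10.7
ee_pos: [0.5404, -0.2205, 0.2228]
eef_rot: [0.112, 0.698, -0.113, 0.698]
ft_force: [0.6, 0.7, -0.8]
width: 0.0515
[ 0.54037442 -0.22045765  0.22283023] 0.05145161010198594 [ 0.6240522   0.65449288 -0.81917481]
```

View pics/s9.png

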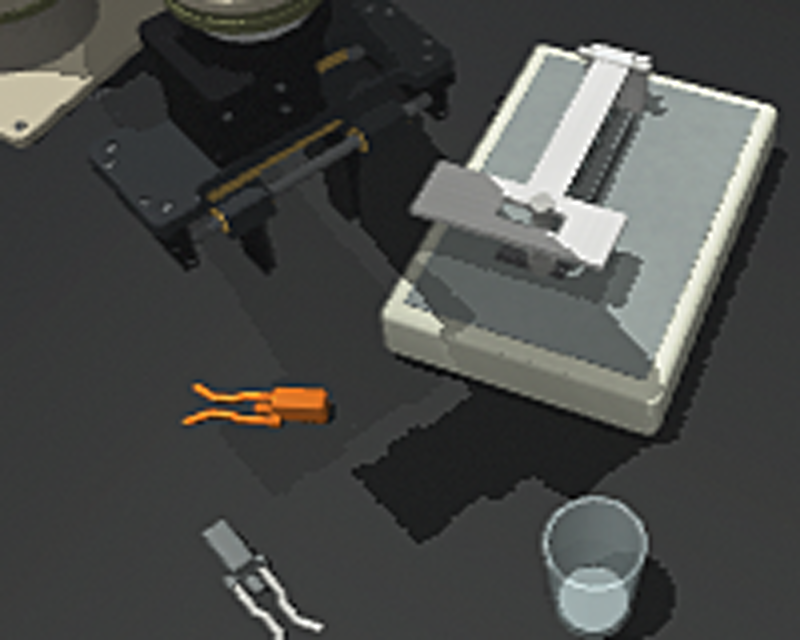

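View pics/t9.png

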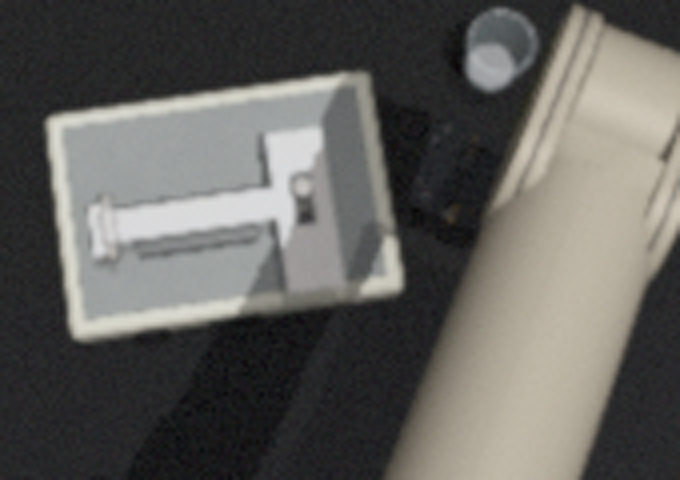

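```bash
python3 -c "
from h import *
s=read_state();p=s['ee_pos']
px=lambda x,y:(110+(x+.5)/4-.5,130+(y+.5)/4-.5)
for z in (.02,.0285):
  a=plane('scene',px(262,270),p[2]+z);b=plane('scene',px(350,222),p[2]+z);print((a+b)/2-p,np.hypot(*(a-b)[:2]))
# clip
S=lambda x,y:(150+(x+.5)/10-.5,250+(y+.5)/10-.5); T=lambda x,y:(315+(x+.5)/14-.5,185+(y+.5)/14-.5)
g1=plane('scene',S(169,162),.022);t1=(plane('scene',S(302,445),.003)+plane('scene',S(402,370),.003))/2
print('S grip',g1,'tips',t1,np.degrees(np.arctan2(*(t1-g1)[1::-1])),np.hypot(*(t1-g1)[:2]))
e=plane('top',T(183,452),.018);t2=(plane('top',T(218,97),.003)+plane('top',T(330,132),.003))/2
print('T end',e,'tips',t2,np.degrees(np.arctan2(*(t2-e)[1::-1])),np.hypot(*(t2-e)[:2]))
u=(t2-e)[:2];u/=np.hypot(*u);print('T grip',e[:2]+u*.02)
# stud & slot from top
T=lambda x,y:(180+(x+.5)/4-.5,140+(y+.5)/4-.5)
print('stud top',plane('top',T(303,187),.135),'scene',plane('scene',px(542,207),.135))
print('hinge',plane('top',T(103,229),.118),'plate corners',[plane('top',T(*q),.116) for q in ((265,132),(322,125),(347,295),(287,298))])
"
python3 - <<'E'
from h import *
im=cv2.imread('pics/s9f.png');crop(im,205,165,275,205,11,'s9b')
im=cv2.imread('pics/t9f.png');crop(im,195,165,280,220,9,'t9b')
E
```

```text
[ 0.00133924 -0.0053679   0.02      ] 0.061159525674523416
[ 0.00656576 -0.01040979  0.0285    ] 0.0603697684990218
S grip [ 0.52072544 -0.32950679  0.022     ] tips [ 0.59896612 -0.3551491   0.003     ] -18.145849493759076 0.08233547945237418
T end [ 0.50015519 -0.32161043  0.018     ] tips [ 0.59896536 -0.35393433  0.003     ] -18.114543229318482 0.10396290449080454
T grip [ 0.51916392 -0.32782878]
stud top [ 0.5946396  -0.03830615  0.135     ] scene [ 0.60112493 -0.04359264  0.135     ]
hinge [0.55715112 0.14438033 0.118     ] plate corners [array([ 0.65044088, -0.00261971,  0.116     ]), array([ 0.6576485 , -0.05558368,  0.116     ]), array([ 0.49881207, -0.07916409,  0.116     ]), array([ 0.49555397, -0.02471424,  0.116     ])]
```

View pics/s9b.png

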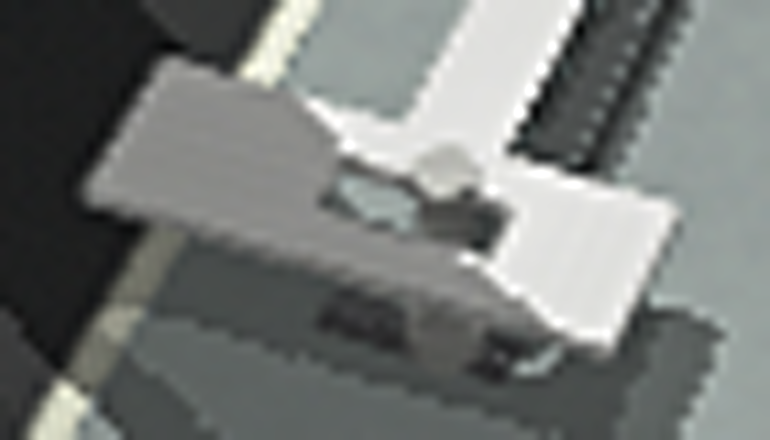

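View pics/t9b.png

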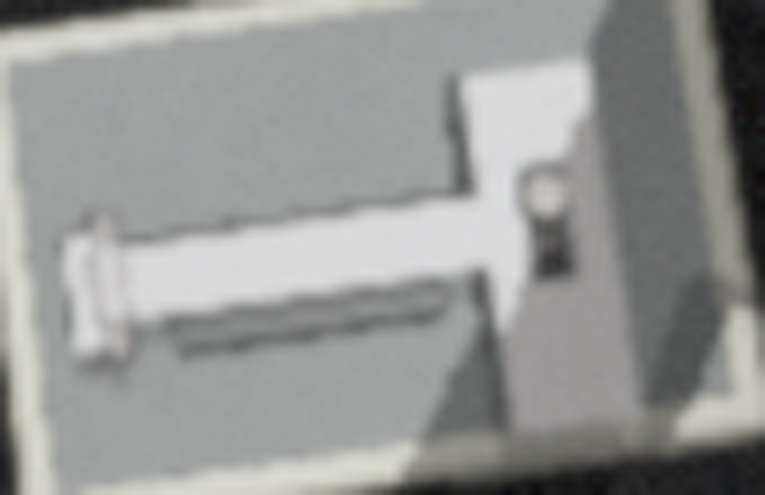

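```bash
python3 -m inch '[[[-0.06,-0.3,0,0,0,0,0.4],[-0.12,-0.6,-0.2,0,0,0,0.4],[-0.17,-0.9,-0.5,0,0,0,0.4],[-0.17,-0.9,-0.8,0,0,0,0.4],[-0.17,-0.9,-0.9,0,0,0,0.4],[-0.17,-0.9,-0.9,0,0,0,0.4]]]'
python3 -m inch '[[[0,0,-0.3,0,0,0,0.4],[0,0,-0.6,0,0,0,0.4],[0,0,-0.8,0,0,0,0.4],[0,0,-0.8,0,0,0,0.4]]]'
python3 -c "
from h import *
s=read_state();print(s['ee_pos'],s['width'],s['ft_force'])
im=bgr('scene');crop(im,110,170,270,310,5,'s10')"
```

```text
time: 11.4
ee_pos: [0.5221, -0.3216, 0.1135]
eef_rot: [0.11, 0.7, -0.108, 0.698]
ft_force: [0.4, -0.5, 0.3]
width: 0.0525
time: 11.8
ee_pos: [0.5221, -0.3217, 0.0179]
eef_rot: [0.11, 0.7, -0.108, 0.698]
ft_force: [0.3, -0.1, -0.3]
width: 0.0523
[ 0.52211496 -0.32171739  0.01792564] 0.05229088789502216 [ 0.3191941  -0.14291286 -0.32587759]
```

View pics/s10.png

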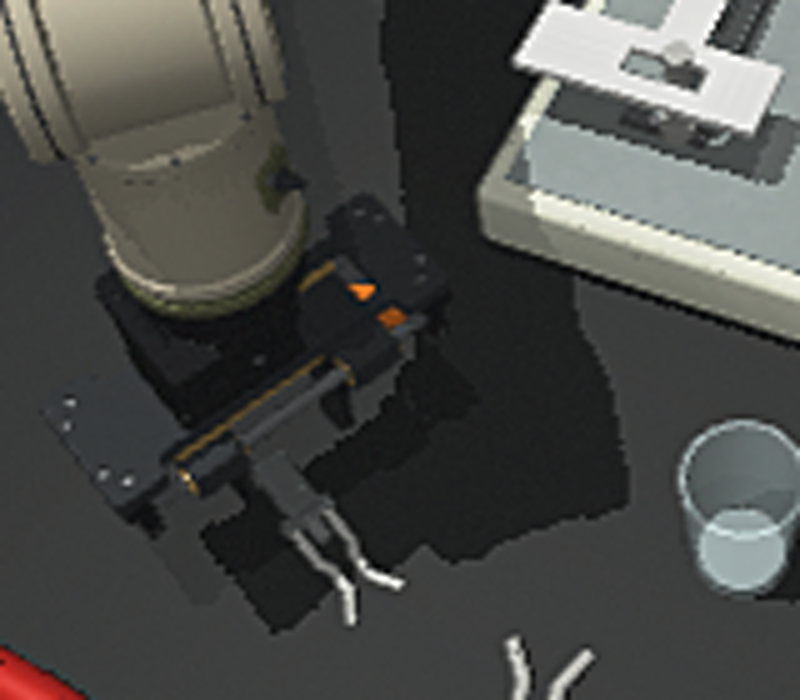

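```bash
python3 -m inch '[[[-0.018,-0.058,-0.05,0,0,0,0.4],[-0.018,-0.058,-0.15,0,0,0,0.4],[-0.018,-0.058,-0.24,0,0,0,0.4],[-0.018,-0.058,-0.3,0,0,0,0.4],[-0.018,-0.058,-0.345,0,0,0,0.4],[-0.018,-0.058,-0.345,0,0,0,0.4]]]'
python3 -c "
from h import *
s=read_state();print(s['ee_pos'],s['width'],s['ft_force'])
im=bgr('scene');crop(im,130,230,230,310,8,'s11')"
```

```text
time: 12.45
ee_pos: [0.5192, -0.3308, -0.0232]
eef_rot: [0.11, 0.699, -0.11, 0.698]
ft_force: [-0.1, -0.4, 0.6]
width: 0.0525
[ 0.51921122 -0.33084757 -0.02316263] 0.05245693260598695 [-0.10013495 -0.36393277  0.57672291]
```

View pics/s11.png

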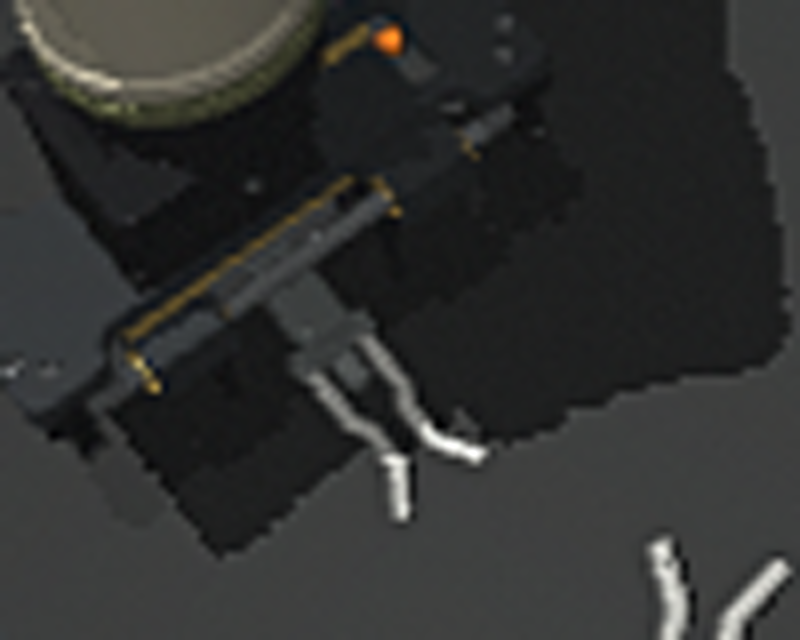

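```bash
python3 -m inch '[[[0,0,0,0,0,0,0.7],[0,0,0,0,0,0,0.9],[0,0,0,0,0,0,1],[0,0,0,0,0,0,1],[0,0,0,0,0,0,1],[0,0,0,0,0,0,1],[0,0,0,0,0,0,1],[0,0,0,0,0,0,1]]]' 40
python3 -m inch '[[[0,0,0.02,0,0,0,1],[0,0,0.1,0,0,0,1],[0,0,0.25,0,0,0,1],[0,0,0.25,0,0,0,1]]]' 
python3 -c "
from h import *
s=read_state();print(s['ee_pos'],s['width'],s['ft_force'])
im=bgr('scene');crop(im,130,230,230,310,8,'s12')"
```

```text
time: 13.3
ee_pos: [0.5198, -0.3311, -0.0221]
eef_rot: [0.11, 0.698, -0.11, 0.699]
ft_force: [-1.0, 0.1, 0.6]
width: 0.0178
time: 13.7
ee_pos: [0.5211, -0.3323, 0.0105]
eef_rot: [0.11, 0.697, -0.11, 0.7]
ft_force: [0.5, -0.7, -0.7]
width: 0.0173
[ 0.52109483 -0.33230754  0.0105291 ] 0.017258083566021036 [ 0.46404703 -0.68719078 -0.6842848 ]
```

View pics/s12.png

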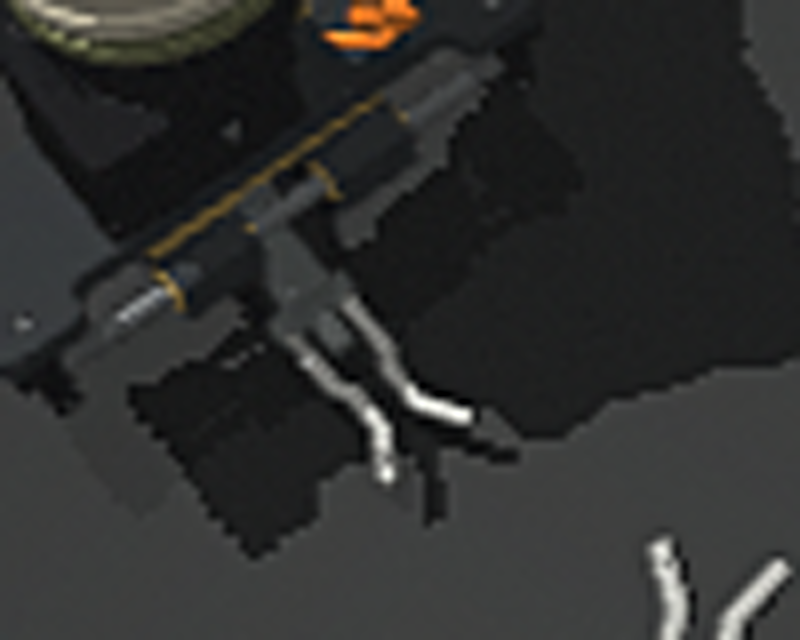

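Clip held (17.5 mm). Next I'll refine the shaker yaw and stud position while the plate is out of the shadow.

```bash
python3 -c "
from h import *
im=bgr('scene');cv2.imwrite('pics/s13f.png',im);crop(im,200,140,280,205,9,'s13');im=bgr('top');cv2.imwrite('pics/t13f.png',im);crop(im,185,150,285,230,7,'t13')"
```

```text
(no output)
```

View pics/s13.png

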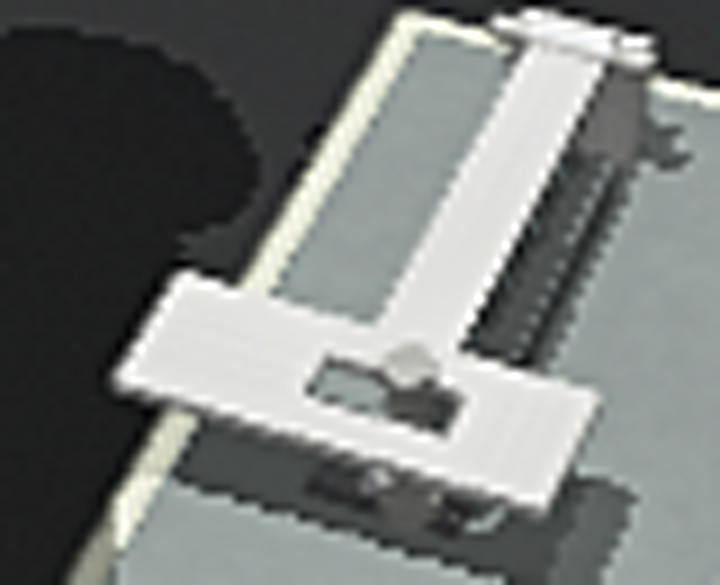

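View pics/t13.png

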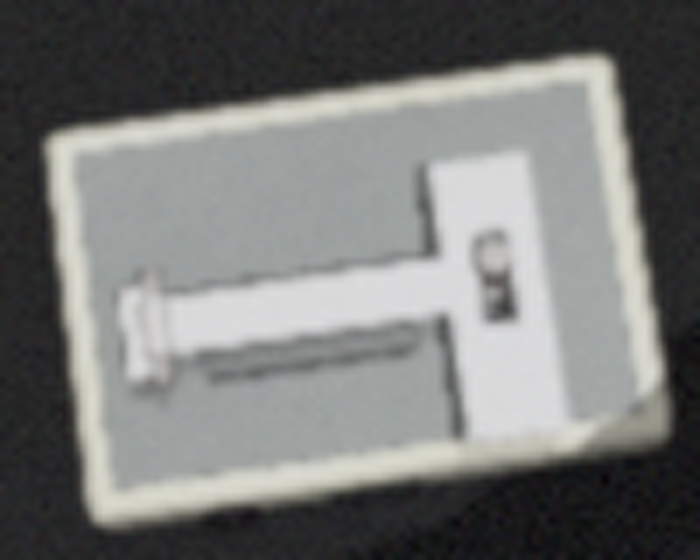

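```bash
python3 -c "
from h import *
S=lambda p:(200+(p[0]+.5)/9-.5,140+(p[1]+.5)/9-.5); T=lambda p:(185+(p[0]+.5)/7-.5,150+(p[1]+.5)/7-.5)
obj=np.array([(-.085,.026),(.065,.026),(.065,-.026),(-.085,-.026),(-.025,.0095),(.025,.0095),(.025,-.0095),(-.025,-.0095)])
sc=[(183,272),(600,400),(548,507),(115,383),(330,355),(465,402),(445,435),(308,390)]
tp=[(468,437),(430,163),(525,150),(567,422),(485,322),None,None,(517,318)]
def fit(A,B):
  A=np.array(A);B=np.array(B);am,bm=A.mean(0),B.mean(0);H=(A-am).T@(B-bm);th=np.arctan2(H[0,1]-H[1,0],H[0,0]+H[1,1])
  Rm=np.array([[np.cos(th),-np.sin(th)],[np.sin(th),np.cos(th)]]);o=bm-Rm@am
  print(np.degrees(th).round(2),o.round(4),((B-A@Rm.T-o)*1000).round(1).tolist());return Rm,o
a=[plane('scene',S(q),.116)[:2] for q in sc]
hs=plane('scene',S((412,362)),.1335)[:2];ht=plane('top',T((492,246)),.1335)[:2]
Rm,o=fit(obj,a);print('head scene',hs,Rm.T@(hs-o))
i=[k for k in range(8) if tp[k]]
b=[plane('top',T(tp[k]),.116)[:2] for k in i]
Rm,o=fit(obj[i],b);print('head top',ht,Rm.T@(ht-o))
Rm,o=fit(np.r_[obj,obj[i]],np.r_[a,b]);print('both',Rm.T@((hs+ht)/2-o))
"
```

```text
8.77 [ 0.5903 -0.0407] [[0.6, -0.2], [0.2, -2.1], [-0.6, 2.0], [0.8, -1.1], [0.9, 0.3], [-0.1, -2.5], [-1.6, 1.0], [-0.2, 2.6]]
head scene [ 0.59784295 -0.0369401 ] [0.00798561 0.00253431]
8.67 [ 0.5902 -0.0378] [[1.1, 0.1], [-1.0, -0.7], [-1.2, 0.2], [1.6, 0.1], [0.0, -0.9], [-0.6, 1.1]]
head top [ 0.60110751 -0.0363751 ] [ 0.01103206 -0.00019489]
8.62 [ 0.5903 -0.0395] [[0.7, -1.6], [0.2, -3.1], [-0.5, 1.0], [0.9, -2.5], [0.9, -1.0], [-0.1, -3.7], [-1.5, -0.2], [-0.1, 1.3], [1.0, 1.7], [-1.1, 0.9], [-1.3, 1.9], [1.5, 1.7], [-0.1, 0.7], [-0.6, 2.7]]
both [0.00952402 0.00139911]
```

```bash
python3 -m inch '[[[0,0,0.3,0,0,0,1],[0,0,0.6,0,0,0.01,1],[0,0,0.9,0,0,0.03,1],[-0.05,0.3,0.95,0,0,0.05,1],[-0.1,0.6,0.95,0,0,0.0744,1],[-0.12,0.9,0.95,0,0,0.0744,1],[-0.12,0.9,0.95,0,0,0.0744,1],[-0.12,0.9,0.95,0,0,0.0744,1]]]'
python3 -m inch '[[[0,0.3,0.1,0,0,0,1],[-0.05,0.6,0.25,0,0,0,1],[-0.1,0.9,0.25,0,0,0,1],[-0.1,0.9,0.25,0,0,0,1],[-0.1,0.9,0.25,0,0,0,1]]]'
python3 -c "
from h import *
s=read_state();m=R.from_quat(s['eef_rot']).as_matrix();print(s['ee_pos'],s['width'],s['ft_force'],np.degrees(np.arctan2(m[1,1],m[0,1]))-90,m[:,0])"
```

```text
time: 14.65
ee_pos: [0.5052, -0.2224, 0.1214]
eef_rot: [-0.055, 0.705, 0.056, 0.705]
ft_force: [0.7, -1.5, -0.9]
width: 0.0175
time: 15.15
ee_pos: [0.4933, -0.1159, 0.1515]
eef_rot: [-0.055, 0.705, 0.055, 0.705]
ft_force: [-0.4, 0.1, -0.3]
width: 0.0178
[ 0.49326073 -0.11585405  0.15153934] 0.017792514121868275 [-0.42766621  0.14086744 -0.30382996] 8.884462250398286 [-3.02984015e-04 -2.68965313e-04 -9.99999918e-01]
```

```bash
python3 -m inch '[[[0,0.2,0,0,0,0,1],[-0.01,0.4,-0.1,0,0,0,1],[-0.01,0.51,-0.2,0,0,0,1],[-0.01,0.51,-0.25,0,0,0,1],[-0.01,0.51,-0.25,0,0,0,1]]]'
python3 -c "
from h import *
s=read_state();print(s['ee_pos'])
im=bgr('scene');cv2.imwrite('pics/s14f.png',im);crop(im,180,130,270,205,8,'s14')"
```

```text
time: 15.65
ee_pos: [0.4914, -0.0557, 0.1206]
eef_rot: [-0.055, 0.706, 0.054, 0.704]
ft_force: [-0.1, 0.5, 0.1]
width: 0.0178
[ 0.4914213  -0.05566473  0.12055095]
```

View pics/s14.png

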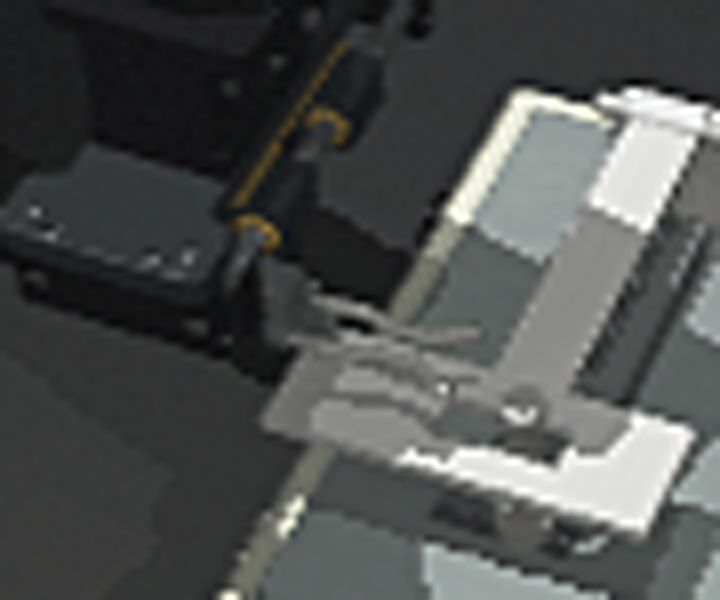

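```bash
python3 -c "
from h import *
s=read_state();p=np.array(s['ee_pos']);th=np.radians(8.9);u=np.array([np.cos(th),np.sin(th),0]);v=np.array([-u[1],u[0],0]);o=p+.042*u;o[2]=p[2]+.0227
f=lambda q:((q[0]-180)*8,(q[1]-130)*8)
for x,y in ((.043,.013),(.043,-.013)):
  print([round(a) for a in f(proj('scene',o+x*u+y*v+[0,0,.003])[0])])
for x,y in ((478,332),(448,388)):
  q=plane('scene',(180+(x+.5)/8-.5,130+(y+.5)/8-.5),o[2]+.003)-o;print(q@u,q@v)
"
python3 - <<'E'
from h import *
im=cv2.imread('pics/s14f.png');im=cv2.convertScaleAbs(im,alpha=1.6);crop(im,208,160,258,195,15,'s14b')
E
```

```text
[475, 335]
[447, 386]
0.04151016665305551 0.01609556105175818
0.04193595216332482 -0.012773574578998645
```

View pics/s14b.png

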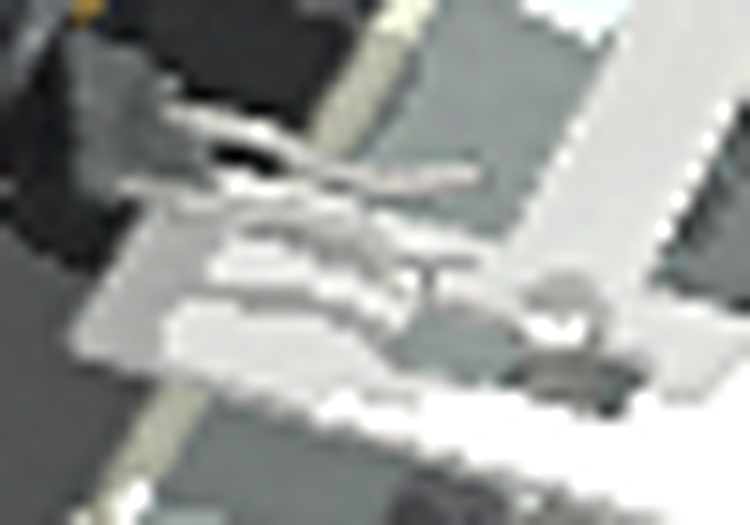

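```bash
python3 -m inch '[[[0,0.004,-0.08,0,0,0,1],[0,0.004,-0.15,0,0,0,1],[0,0.004,-0.2,0,0,0,1],[0,0.004,-0.2,0,0,0,1],[0,0.004,-0.2,0,0,0,1]]]'
python3 -m inch '[[[0,0,-0.005,0,0,0,1],[0,0,-0.01,0,0,0,1],[0,0,-0.01,0,0,0,1]]]'
```

```text
time: 16.2
ee_pos: [0.492, -0.0536, 0.0977]
eef_rot: [-0.055, 0.705, 0.055, 0.705]
ft_force: [0.5, 0.7, -0.2]
width: 0.0178
time: 16.5
ee_pos: [0.4922, -0.0535, 0.0967]
eef_rot: [-0.055, 0.705, 0.055, 0.705]
ft_force: [0.0, -0.0, 0.0]
width: 0.0173
```

```bash
python3 -m inch '[[[0,0,-0.005,0,0,0,1],[0,0,-0.005,0,0,0,1]]]'; python3 -m inch '[[[0,0,-0.005,0,0,0,1],[0,0,-0.005,0,0,0,1]]]'
```

```text
time: 16.7
ee_pos: [0.4921, -0.0535, 0.096]
eef_rot: [-0.055, 0.705, 0.055, 0.705]
ft_force: [-0.3, -0.0, -0.1]
width: 0.0178
time: 16.9
ee_pos: [0.4921, -0.0535, 0.0953]
eef_rot: [-0.055, 0.705, 0.055, 0.705]
ft_force: [0.7, -0.4, -0.5]
width: 0.0176
```

```bash
python3 -m inch '[[[0,0,-0.005,0,0,0,1],[0,0,-0.005,0,0,0,1]]]'; python3 -m inch '[[[0,0,-0.005,0,0,0,1],[0,0,-0.005,0,0,0,1]]]'
```

```text
time: 17.1
ee_pos: [0.492, -0.0535, 0.0947]
eef_rot: [-0.055, 0.705, 0.055, 0.705]
ft_force: [-0.0, 0.2, -0.7]
width: 0.0174
time: 17.3
ee_pos: [0.492, -0.0535, 0.0941]
eef_rot: [-0.055, 0.705, 0.055, 0.705]
ft_force: [-1.0, 0.4, -0.9]
width: 0.018
```

```bash
python3 -m inch '[[[0,0,-0.005,0,0,0,1],[0,0,-0.005,0,0,0,1]]]'
```

```text
time: 17.5
ee_pos: [0.4921, -0.0535, 0.0937]
eef_rot: [-0.055, 0.705, 0.055, 0.705]
ft_force: [-0.2, 0.5, 1.7]
width: 0.0177
```

```bash
python3 -m inch '[[[0.04,-0.002,0.004,0,0,0,1],[0.099,0.007,0.004,0,0,0,1],[0.148,0.015,0.004,0,0,0,1],[0.198,0.023,0.004,0,0,0,1],[0.198,0.023,0.004,0,0,0,1]]]'
python3 -c "
from h import *
s=read_state();print(s['ee_pos'])
im=bgr('scene');im=cv2.convertScaleAbs(im,alpha=1.4);crop(im,208,155,262,195,14,'s15')"
```

```text
time: 18.0
ee_pos: [0.5167, -0.0505, 0.0939]
eef_rot: [-0.055, 0.705, 0.055, 0.705]
ft_force: [-0.8, 0.0, -0.0]
width: 0.0176
[ 0.51667036 -0.0504865   0.09389449]
```

View pics/s15.png

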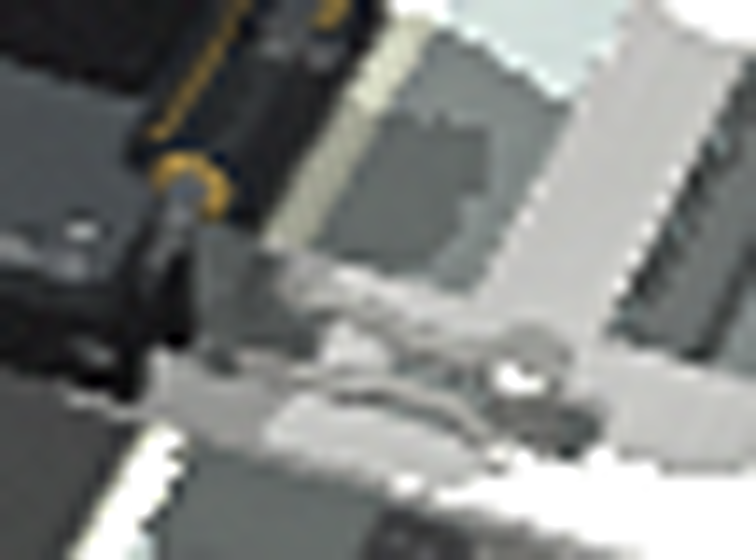

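```bash
python3 -m inch '[[[0.016,0.0025,0,0,0,0,1],[0.033,0.005,0,0,0,0,1],[0.049,0.0077,0,0,0,0,1],[0.049,0.0077,0,0,0,0,1]]]'; python3 -m inch '[[[0.016,0.0025,0,0,0,0,1],[0.033,0.005,0,0,0,0,1],[0.033,0.005,0,0,0,0,1]]]'
```

```text
time: 18.45
ee_pos: [0.5219, -0.05, 0.0941]
eef_rot: [-0.055, 0.705, 0.055, 0.705]
ft_force: [0.2, -0.7, -0.1]
width: 0.0174
time: 18.75
ee_pos: [0.5254, -0.0495, 0.0939]
eef_rot: [-0.055, 0.705, 0.055, 0.705]
ft_force: [-2.4, -2.6, 0.3]
width: 0.0175
```

```bash
python3 -m inch '[[[0.016,0.0025,0,0,0,0,1],[0.016,0.0025,0,0,0,0,1]]]';  python3 -m inch '[[[0.016,0.0025,0,0,0,0,1],[0.016,0.0025,0,0,0,0,1]]]'
```

```text
time: 18.95
ee_pos: [0.5273, -0.0492, 0.0939]
eef_rot: [-0.055, 0.705, 0.055, 0.705]
ft_force: [-2.8, -2.2, -0.5]
width: 0.0176
time: 19.15
ee_pos: [0.5299, -0.0486, 0.0941]
eef_rot: [-0.055, 0.705, 0.055, 0.705]
ft_force: [-1.1, -2.1, -1.7]
width: 0.0176
```

```bash
python3 -m inch '[[[0.001,-0.008,0,0,0,0,1],[0.001,-0.008,0,0,0,0,1]]]';  python3 -m inch '[[[0.016,0.0025,0,0,0,0,1],[0.016,0.0025,0,0,0,0,1]]]'
```

```text
time: 19.35
ee_pos: [0.53, -0.0494, 0.0941]
eef_rot: [-0.055, 0.705, 0.055, 0.705]
ft_force: [0.0, -1.0, -1.6]
width: 0.0174
time: 19.55
ee_pos: [0.5318, -0.0491, 0.094]
eef_rot: [-0.055, 0.705, 0.055, 0.705]
ft_force: [-0.3, -0.7, -1.0]
width: 0.0178
```

```bash
python3 -m inch '[[[0.016,0.0025,0,0,0,0,1],[0.016,0.0025,0,0,0,0,1]]]';  python3 -m inch '[[[0.016,0.0025,0,0,0,0,1],[0.016,0.0025,0,0,0,0,1]]]'
```

```text
time: 19.75
ee_pos: [0.5337, -0.0489, 0.094]
eef_rot: [-0.055, 0.705, 0.055, 0.705]
ft_force: [-1.0, -0.3, -2.0]
width: 0.0177
time: 19.95
ee_pos: [0.5357, -0.0486, 0.094]
eef_rot: [-0.055, 0.705, 0.055, 0.705]
ft_force: [-1.9, -0.4, -1.8]
width: 0.0177
```

```bash
python3 -m inch '[[[0.016,0.0025,0,0,0,0,1],[0.016,0.0025,0,0,0,0,1]]]';  python3 -m inch '[[[0.016,0.0025,0,0,0,0,1],[0.016,0.0025,0,0,0,0,1]]]'
```

```text
time: 20.15
ee_pos: [0.5376, -0.0483, 0.094]
eef_rot: [-0.055, 0.705, 0.055, 0.705]
ft_force: [-1.4, -0.3, -1.1]
width: 0.0171
time: 20.35
ee_pos: [0.5395, -0.048, 0.094]
eef_rot: [-0.055, 0.705, 0.055, 0.705]
ft_force: [-1.1, -0.4, -2.2]
width: 0.0175
```

```bash
python3 -m inch '[[[0.016,0.0025,0,0,0,0,1],[0.016,0.0025,0,0,0,0,1]]]';  python3 -m inch '[[[0.016,0.0025,0,0,0,0,1],[0.016,0.0025,0,0,0,0,1]]]'
```

```text
time: 20.55
ee_pos: [0.5414, -0.0478, 0.094]
eef_rot: [-0.055, 0.705, 0.055, 0.705]
ft_force: [-2.1, -1.4, -1.4]
width: 0.0177
time: 20.75
ee_pos: [0.5431, -0.0475, 0.094]
eef_rot: [-0.055, 0.705, 0.055, 0.705]
ft_force: [-2.7, -1.3, -1.4]
width: 0.0176
```

```bash
python3 -c "
from h import *
im=bgr('scene');im=cv2.convertScaleAbs(im,alpha=1.4);crop(im,208,155,268,198,13,'s16')"
python3 -m inch '[[[0.016,0.0025,0,0,0,0,1],[0.016,0.0025,0,0,0,0,1]]]'
```

```text
time: 21.0
ee_pos: [0.545, -0.0472, 0.094]
eef_rot: [-0.055, 0.705, 0.055, 0.705]
ft_force: [-3.8, -1.7, -2.0]
width: 0.0178
```

View pics/s16.png

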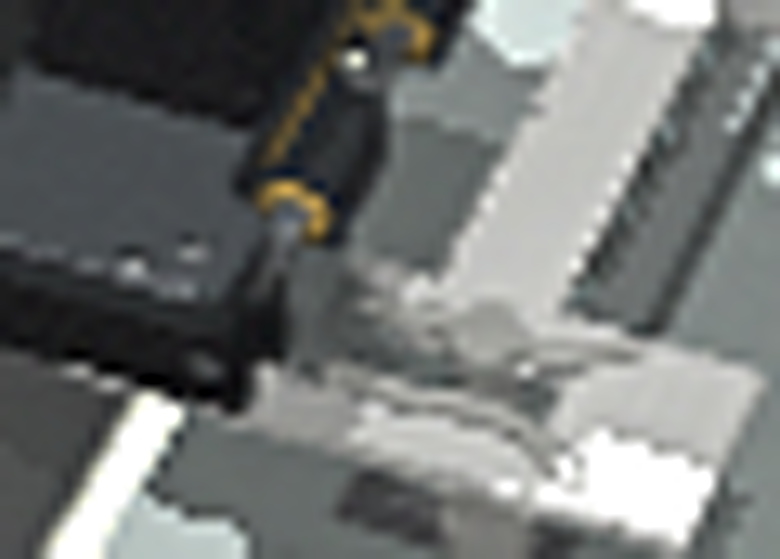

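The legs straddle the head (crop 490,330), left tip at (640,350) and right tip at (560,475). Pushing on in small steps.

```bash
python3 -m inch '[[[0.016,0.0025,0,0,0,0,1],[0.016,0.0025,0,0,0,0,1]]]';  python3 -m inch '[[[0.012,0.002,0,0,0,0,1],[0.012,0.002,0,0,0,0,1]]]'
```

```text
time: 21.2
ee_pos: [0.5472, -0.0468, 0.0941]
eef_rot: [-0.055, 0.705, 0.055, 0.705]
ft_force: [-2.2, -0.7, -2.1]
width: 0.0178
time: 21.4
ee_pos: [0.5489, -0.0465, 0.0942]
eef_rot: [-0.055, 0.705, 0.055, 0.705]
ft_force: [-0.7, -1.2, -2.3]
width: 0.0177
```

```bash
python3 -m inch '[[[0.012,0.002,0,0,0,0,1],[0.012,0.002,0,0,0,0,1]]]';  python3 -m inch '[[[0.012,0.002,0,0,0,0,1],[0.012,0.002,0,0,0,0,1]]]'
```

```text
time: 21.6
ee_pos: [0.5509, -0.0462, 0.0944]
eef_rot: [-0.055, 0.704, 0.055, 0.706]
ft_force: [0.9, -1.1, -2.5]
width: 0.0176
time: 21.8
ee_pos: [0.5522, -0.046, 0.0945]
eef_rot: [-0.055, 0.704, 0.055, 0.706]
ft_force: [3.3, 0.0, -0.9]
width: 0.0175
```

```bash
python3 -m inch '[[[0.012,0.002,0,0,0,0,1],[0.012,0.002,0,0,0,0,1]]]';  python3 -m inch '[[[0.012,0.002,0,0,0,0,1],[0.012,0.002,0,0,0,0,1]]]'
```

```text
time: 22.0
ee_pos: [0.5532, -0.0458, 0.0942]
eef_rot: [-0.055, 0.705, 0.055, 0.705]
ft_force: [2.7, -0.3, -0.9]
width: 0.0175
time: 22.2
ee_pos: [0.5543, -0.0457, 0.0941]
eef_rot: [-0.055, 0.705, 0.055, 0.705]
ft_force: [1.1, -0.1, -0.1]
width: 0.0177
```

```bash
python3 -m inch '[[[0.008,0.001,0,0,0,0,1],[0.008,0.001,0,0,0,0,1]]]'
```

```text
time: 22.4
ee_pos: [0.5551, -0.0455, 0.094]
eef_rot: [-0.055, 0.705, 0.055, 0.705]
ft_force: [1.2, -0.4, -0.6]
width: 0.0172
```

```bash
python3 -m inch '[[[0.008,0.001,0,0,0,0,1],[0.008,0.001,0,0,0,0,1]]]'; python3 -m inch '[[[0.006,0.001,0,0,0,0,1],[0.006,0.001,0,0,0,0,1]]]'
```

```text
time: 22.6
ee_pos: [0.556, -0.0453, 0.094]
eef_rot: [-0.055, 0.705, 0.055, 0.705]
ft_force: [0.2, 0.0, 0.4]
width: 0.0173
time: 22.8
ee_pos: [0.5564, -0.0453, 0.094]
eef_rot: [-0.055, 0.705, 0.055, 0.705]
ft_force: [-2.2, -0.2, 0.9]
width: 0.0175
```

```bash
python3 -m inch '[[[0.006,0.001,0,0,0,0,1],[0.006,0.001,0,0,0,0,1]]]'
```

```text
time: 23.0
ee_pos: [0.5566, -0.0453, 0.0939]
eef_rot: [-0.055, 0.706, 0.055, 0.704]
ft_force: [-5.3, -0.5, 3.0]
width: 0.0175
```

```bash
python3 -m inch '[[[0.006,0.001,0,0,0,0,1],[0.006,0.001,0,0,0,0,1]]]'; python3 -m inch '[[[0.006,0.001,0,0,0,0,1],[0.006,0.001,0,0,0,0,1]]]'
```

```text
time: 23.2
ee_pos: [0.5567, -0.0453, 0.0938]
eef_rot: [-0.055, 0.706, 0.055, 0.704]
ft_force: [-8.0, -1.4, 4.9]
width: 0.0175
time: 23.4
ee_pos: [0.5567, -0.0453, 0.0938]
eef_rot: [-0.054, 0.707, 0.055, 0.703]
ft_force: [-11.9, -0.8, 8.2]
width: 0.0177
```

Home: the force fell and reversed (+3 N) through the snap, then rose steeply to 12 N with no motion. I'll relax the push and open.

```bash
python3 -m inch '[[[-0.009,-0.0014,0,0,0,0,1],[-0.018,-0.003,0,0,0,0,1],[-0.018,-0.003,0,0,0,0,1]]]'; python3 -m inch '[[[0,0,0,0,0,0,0.7],[0,0,0,0,0,0,0.6],[0,0,0,0,0,0,0.5],[0,0,0,0,0,0,0.5],[0,0,0,0,0,0,0.5]]]'; python3 -m inch '[[[0,0,0.1,0,0,0,0.5],[0,0,0.3,0,0,0,0.5],[0,0,0.6,0,0,0,0.5],[0,0,0.9,0,0,0,0.5],[0,0,0.95,0,0,0,0.5]]]'
```

```text
time: 23.7
ee_pos: [0.5565, -0.0453, 0.094]
eef_rot: [-0.055, 0.705, 0.055, 0.705]
ft_force: [-2.3, -0.8, -0.2]
width: 0.0172
time: 24.2
ee_pos: [0.5569, -0.0453, 0.0941]
eef_rot: [-0.055, 0.705, 0.055, 0.705]
ft_force: [-0.0, 0.4, -1.2]
width: 0.0419
time: 24.7
ee_pos: [0.5589, -0.0456, 0.2136]
eef_rot: [-0.055, 0.702, 0.055, 0.708]
ft_force: [0.3, -0.2, 2.0]
width: 0.0438
```

```bash
python3 -m inch '[[[-0.2,0.2,0.1,0,0,0,0.5],[-0.4,0.5,0.2,0,0,0,0.5],[-0.6,0.8,0.3,0,0,0,0.5],[-0.8,0.95,0.3,0,0,0,0.5],[-0.9,0.95,0.3,0,0,0,0.5],[-0.9,0.95,0.3,0,0,0,0.5]]]'
python3 -m inch '[[[-0.3,0.2,0,0,0,0,0.5],[-0.4,0.6,0,0,0,0,0.5],[-0.4,0.95,0,0,0,0,0.5],[-0.4,0.95,0,0,0,0,0.5]]]'
python3 -c "
from h import *
im=bgr('scene');cv2.imwrite('pics/s17f.png',im);crop(im,205,155,270,205,11,'s17');im=bgr('top');crop(im,215,160,285,225,9,'t17')"
```

```text
time: 25.3
ee_pos: [0.448, 0.0686, 0.2446]
eef_rot: [-0.055, 0.705, 0.055, 0.705]
ft_force: [-0.0, -1.0, -0.3]
width: 0.0434
time: 25.7
ee_pos: [0.4004, 0.1869, 0.2438]
eef_rot: [-0.056, 0.705, 0.057, 0.705]
ft_force: [1.4, -0.3, -1.0]
width: 0.0436
```

View pics/s17.png

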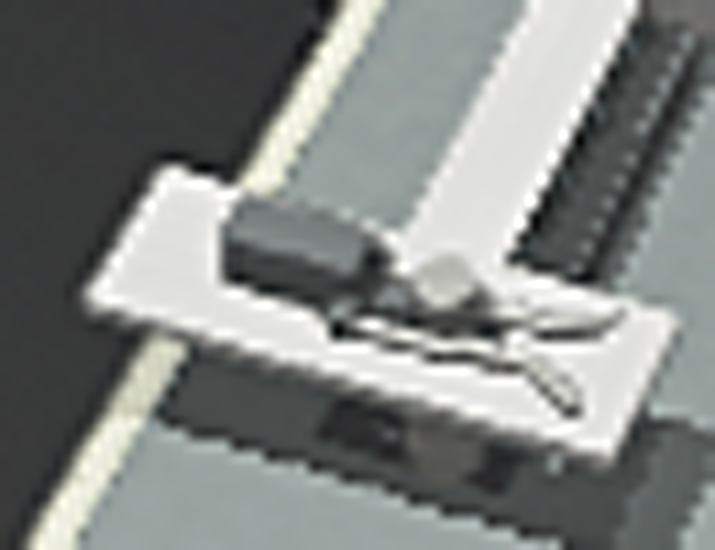

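View pics/t17.png

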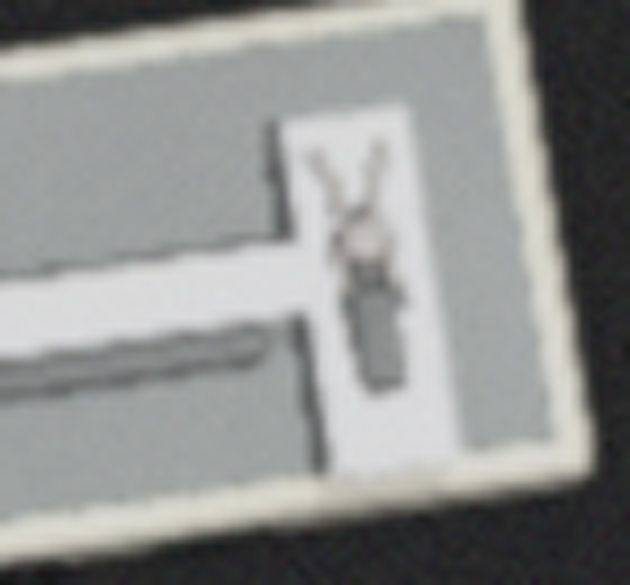

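View pics/s17f.png

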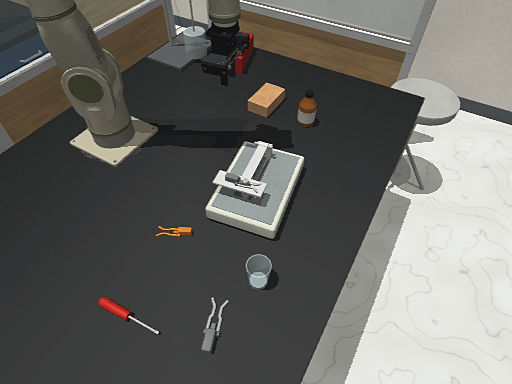

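```bash
python3 -c "
from h import *
im=bgr('scene');
S=lambda p:(205+(p[0]+.5)/11-.5,155+(p[1]+.5)/11-.5)
a=(plane('scene',S((618,315)),.119)+plane('scene',S((572,408)),.119))/2;h=plane('scene',S((447,280)),.1335);print('tips-head',np.hypot(*(a-h)[:2]))
print(close_job())"
```

```text
tips-head 0.04181236352181358
the job is handed in; nothing more can be done
None
```

The bar is down, the small grey clip is snapped home round the stud's neck and released, and the job was handed in at about 26 s of the 72 s.

- **Bar:** I pressed it until it stopped moving, with 23 N on the stop. In the pictures its plate corners match the level position.
- **Clip:** I slid it along the plate just under the head. The push rose to about 4 N, then reversed to a pull of about 3 N as it snapped in. It then rose steeply to 12 N with no further movement.
- **Last check:** with the arm well clear, both cameras show the clip flat on the plate round the stud. The leg tips measure 42 mm past the stud; the drawing gives 43 mm. The bar is down and the other things on the bench are where they were.
- **Disagreements:**
  - The real fingertips turned out to be about 28 mm above the reported tool point, so my first push left the bar about 0.19 rad up and I repeated it by feel. Contact with the bar and with the clip on the plate both confirmed the offset.
  - The two cameras differed by 3 to 5 mm on some positions.
  - A 2 N sideways force as the clip entered was eased by shifting it 1 mm.

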